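# Load and lock a tool cassette

## Robot

A 6-joint arm with a two-finger parallel gripper is mounted at the origin on a cart in front of the work surface, level with it; the furniture and walls round the work are solid. World frame = base frame: x ahead of the robot, y to its left, z up, the work surface at z = 0. Lengths are in m, angles in rad, forces in N, time in s.
With the tool pointing down it reaches from about 0.3 to 0.875 m from the base axis. Payload 6.4 kg.
Tool frame: the origin (TCP) lies on the centre line of the jaws, within the pads' length; the fingertips stand 14 mm ahead of it and the grasp point (between the pads) lies 5 mm behind it (tip_reach is the distance from the TCP to the fingertips, in m); z points along the fingers, x is the direction in which the jaws open and shut, and the axes are right-handed (so a half turn about z gives the same grasp; the last joint's range is limited). The gripper opens to 88 mm and grips with 3 to 60 N. Pads are 18 mm wide; open, the fingers measure 123 mm over their backs; the gripper's body (75 mm by 187 mm) begins 45 mm behind the grasp point.
Start: joints at [1.052, 0.181, 1.607, -0, 1.354, -0.206], TCP at [0.177, 0.547, 0.253] pointing down, gripper open.
Joint ranges: [-2.99, 2.99], [-0.89, 2.07], [0.3, 2.58], [-1.14, 4.28], [0, 2.63], [-3.12, 3.12]. Speed limits (rad/s): [2.57, 2.57, 3.01, 3.14, 3.14, 3.14].

## Interface

Orientations are given as a 3x3 rotation matrix whose columns are the frame's x, y, z axes.
In Python, from rig import * gives the robot as it stands. Calls block until the motion is done:
- move_pose(position, orientation): joint-space move of the TCP to a pose.
- line_to(position, rotation=None, v=0.15): straight line of the TCP; rotation=None keeps the orientation; v is the mean speed in m/s.
- movej(angles): joint-space move.
- move_gripper(opening, grip_force=None): opening from 0.0 (shut) to 1.0 (fully open); grip_force is the grip in N (None keeps the last); returns when the fingers have stopped.
- hold(seconds).
- inverse_kinematics(position, orientation): joint angles nearest the present ones, or None.
- get_image(name): name is "scene" or "top"; returns the picture (420x560x3 uint8, red, green, blue); there is no depth.
- calibration(name): a dict with "intrinsics" (3x3 intrinsics, pixels), "dist_coeffs" ([k1, k2, p1, p2, k3] as OpenCV has them; the pictures are not rectified), "camera_from_world" (4x4, takes a point from world to camera coordinates). Camera axes: x right, y up, looking along -z (the intrinsics and any distortion apply to the point x, -y, -z); pixel columns grow to the right and rows downward; lengths in m; the calibration is good to about 2 mm. A picture is of the moment at which its call begins. calibration takes no time and is no camera call.
A pose or a line that the arm cannot do raises Unreachable and nothing moves.
- hand_in(): hands the job in, once; it reports no verdict.
Readings, each from a call of its own:
- get_t(): time.
- get_qpos(): joint angles.
- get_joint_velocities(): joint speeds.
- get_tau(): joint torques, N m.
- get_position(): TCP position.
- get_orientation(): TCP orientation.
- get_ft_force(): force on the tool from outside, world axes, zero at the start.
- get_ft_torque(): the same for the moment, N m.
- get_opening(): opening from 0.0 (shut) to 1.0 (fully open).
Only numpy, scipy, OpenCV 4.12 (cv2) and the standard library are available. Lean on these libraries where they do the work, as an engineer would, in place of code of your own. Each camera call takes 0.05 s, during which the arm holds its last target.

## Task

Get the tool cassette ready: set every L-shaped insert on the bench down into a nest of the cassette, then crank the handwheel clockwise until the keeper comes up against its stop and back it off a quarter turn. Last, push the lock pin through the holes of both lugs at the left end of the cassette until its grip is up against the outer lug, and let go; do not knock the carton, the masking tape or the stapler aside.

Things in the scene. Friction and masses are not known exactly. Their poses are not given: they have to be found in the camera images.
- cassette: tool cassette fixed to the bench, bed 130 x 224 mm, top face 22 mm above the bench. Origin at bench level; z up, y along the row of three nests (+y to the robot's left at yaw 0), +x away from the robot. Bed from x = -62 to +68 mm, y = -112 to +112 mm; nests at x = -30 mm
- keeper (a joint): travel in m of the steel keeper bar (30 mm deep in x, 222 mm long in y, 25 to 35 mm above the bench), which lies across the bed behind the nests; 0 = fully open, front edge 42 mm behind the nests; 0.056 = closed stop, over the back 14 mm of the nests, clearing seated inserts by 3 mm. Moved towards cassette -x only by the handwheel, 16 mm a turn
- wheel (a joint): angle of the handwheel in rad, growing clockwise seen from above (closing the keeper); 0 = keeper fully open, 21.99 (3.5 turns) = the closed stop, where the wheel goes no further. The wheel stays where it is left and takes about 3 N at the handle to turn
- wheel_axis (a point): point on the upright axis of the handwheel, 118 mm above the bench, the height at which to hold the handle. Wheel 102 mm across, top of its rim 88 mm above the bench, on a grey gearbox at the right (-y) end of the cassette
- crank_grip (a point): middle of the black upright handle on the wheel rim, a revolving cylinder 19 mm in diameter, 92 to 134 mm above the bench, 45 mm from the wheel axis; it spins freely, so it may be held without turning the hand
- lug_hole (a point): centre of the outer mouth of the hole in the fixed lug at the left (+y) end, 46 mm above the bench; hole 14 mm wide, along cassette y. Lug 12 mm thick, 36 mm wide, top at 63 mm. A like hole, 12 mm deep, in the keeper's lug starts 25 mm beyond the outer mouth; it is in line only with the wheel a quarter turn back from the closed stop (4 mm out of line at the stop)
- nest_0 (a point): centre of the floor of nest 0 (right to left: 0, 1, 2), 12 mm above the bench; the nest is 10 mm deep, 44 mm (cassette x) by 60 mm (y), with its back right corner (+x, -y; 18 x 18 mm) filled in, so that an insert fits one way only, with its axes along those of the cassette
- nest_1 (a point): centre of the floor of nest 1 (right to left: 0, 1, 2), 12 mm above the bench; the nest is 10 mm deep, 44 mm (cassette x) by 60 mm (y), with its back right corner (+x, -y; 18 x 18 mm) filled in, so that an insert fits one way only, with its axes along those of the cassette
- nest_2 (a point): centre of the floor of nest 2 (right to left: 0, 1, 2), 12 mm above the bench; the nest is 10 mm deep, 44 mm (cassette x) by 60 mm (y), with its back right corner (+x, -y; 18 x 18 mm) filled in, so that an insert fits one way only, with its axes along those of the cassette
- insert_0_grip (a point): middle of the upright black grip rib of insert 0 (may be absent). The rib is 12 mm thick (insert's x), 44 mm long (y), 34 mm high, standing on the steel plate; this point is 27 mm above the plate's underside. Plate 40 (x) by 56 (y) by 10 mm, one corner (+x, -y; 18 x 18 mm) cut away, lower edges stepped in 1.5 mm; rib 6 mm off centre towards -x. 140 g. All alike
- insert_0_foot (a point): centre of the underside of the plate of insert 0 (of the full 40 x 56 mm outline)
- insert_0_key (a point): point on the underside of insert 0, 12 mm to -x and 22 mm to -y of its centre, in the narrow end beside the cut corner
- insert_1_grip (a point): middle of the upright black grip rib of insert 1 (may be absent). The rib is 12 mm thick (insert's x), 44 mm long (y), 34 mm high, standing on the steel plate; this point is 27 mm above the plate's underside. Plate 40 (x) by 56 (y) by 10 mm, one corner (+x, -y; 18 x 18 mm) cut away, lower edges stepped in 1.5 mm; rib 6 mm off centre towards -x. 140 g. All alike
- insert_1_foot (a point): centre of the underside of the plate of insert 1 (of the full 40 x 56 mm outline)
- insert_1_key (a point): point on the underside of insert 1, 12 mm to -x and 22 mm to -y of its centre, in the narrow end beside the cut corner
- insert_2_grip (a point): middle of the upright black grip rib of insert 2 (may be absent). The rib is 12 mm thick (insert's x), 44 mm long (y), 34 mm high, standing on the steel plate; this point is 27 mm above the plate's underside. Plate 40 (x) by 56 (y) by 10 mm, one corner (+x, -y; 18 x 18 mm) cut away, lower edges stepped in 1.5 mm; rib 6 mm off centre towards -x. 140 g. All alike
- insert_2_foot (a point): centre of the underside of the plate of insert 2 (of the full 40 x 56 mm outline)
- insert_2_key (a point): point on the underside of insert 2, 12 mm to -x and 22 mm to -y of its centre, in the narrow end beside the cut corner
- pin_grip (a point): centre of the black square grip of the lock pin, 20 x 44 x 20 mm (x, y, z), lying on the bench; a steel rod 9.5 mm in diameter runs from it along -y, 55 mm long with a tapered end. 70 g
- pin_tip (a point): end of the rod of the lock pin, on its axis, 77 mm from the centre of the grip
- carton: small closed cardboard carton, 125 x 74 x 58 mm, a bystander; origin at the centre of its underside
- tape_roll: roll of masking tape lying flat, 98 mm across, 25 mm high, a bystander; origin at the centre of its underside
- stapler: office stapler, 149 mm long, a bystander; origin at the centre of its underside
- lock_pin: the lock pin; origin at the centre of the underside of its grip
Not all that is in view belongs to the job. Leave any purple look-alike of the part that bears insert_1_grip alone.

How it is judged:
On the way, in this order (a step that is already met when the one before it is completed fails the run):
1. every insert that is there lies in a nest (((horizontal distance between insert_0_foot and nest_0 below 0.004 m and x of insert_0_key in the frame of cassette below -0.036 m and height (world z) of insert_0_foot below 0.0155 m and angle between insert_0_foot's own z axis and vertical below 0.08 rad) or (horizontal distance between insert_0_foot and nest_1 below 0.004 m and x of insert_0_key in the frame of cassette below -0.036 m and height (world z) of insert_0_foot below 0.0155 m and angle between insert_0_foot's own z axis and vertical below 0.08 rad) or (horizontal distance between insert_0_foot and nest_2 below 0.004 m and x of insert_0_key in the frame of cassette below -0.036 m and height (world z) of insert_0_foot below 0.0155 m and angle between insert_0_foot's own z axis and vertical below 0.08 rad)) and ((horizontal distance between insert_1_foot and nest_0 below 0.004 m and x of insert_1_key in the frame of cassette below -0.036 m and height (world z) of insert_1_foot below 0.0155 m and angle between insert_1_foot's own z axis and vertical below 0.08 rad) or (horizontal distance between insert_1_foot and nest_1 below 0.004 m and x of insert_1_key in the frame of cassette below -0.036 m and height (world z) of insert_1_foot below 0.0155 m and angle between insert_1_foot's own z axis and vertical below 0.08 rad) or (horizontal distance between insert_1_foot and nest_2 below 0.004 m and x of insert_1_key in the frame of cassette below -0.036 m and height (world z) of insert_1_foot below 0.0155 m and angle between insert_1_foot's own z axis and vertical below 0.08 rad)) and ((horizontal distance between insert_2_foot and nest_0 below 0.004 m and x of insert_2_key in the frame of cassette below -0.036 m and height (world z) of insert_2_foot below 0.0155 m and angle between insert_2_foot's own z axis and vertical below 0.08 rad) or (horizontal distance between insert_2_foot and nest_1 below 0.004 m and x of insert_2_key in the frame of cassette below -0.036 m and height (world z) of insert_2_foot below 0.0155 m and angle between insert_2_foot's own z axis and vertical below 0.08 rad) or (horizontal distance between insert_2_foot and nest_2 below 0.004 m and x of insert_2_key in the frame of cassette below -0.036 m and height (world z) of insert_2_foot below 0.0155 m and angle between insert_2_foot's own z axis and vertical below 0.08 rad))), for 0.2 s.
2. the handwheel is cranked to its closed stop (value of joint wheel above 21.8411 rad), for 0.1 s.
3. the handwheel is backed off a quarter turn (value of joint wheel between 20.0211 and 20.8211 rad), for 0.2 s.
4. the lock pin is through both lugs (y of pin_tip in the frame of cassette below 0.092 m and x of pin_tip in the frame of cassette between -0.012 and 0.008 m and z of pin_tip in the frame of cassette between 0.034 and 0.058 m and z of pin_grip in the frame of cassette above 0.034 m and x of pin_grip in the frame of cassette between -0.016 and 0.012 m), for 0.2 s.
At the end, for the whole second after the job is handed in: Every insert present is flat in a nest (centre within 4 mm, less than 3.5 mm above its floor); the wheel rests 1.57 rad (give or take 0.4) back from its closed stop; the pin passes through both lugs (grip within 11 mm of the outer lug), released and at rest (all of step 1 and all of step 3 and all of step 4 and linear speed of lock_pin below 0.02 m/s and velocity of joint wheel between -0.1 and 0.1 rad/s); the robot touches nothing.
It fails at once if the carton is knocked more than 4 cm aside (distance of carton from where it was at the start of the episode above 0.04 m).
It fails at once if the masking tape is knocked more than 4 cm aside (distance of tape_roll from where it was at the start of the episode above 0.04 m).
It fails at once if the stapler is knocked more than 4 cm aside (distance of stapler from where it was at the start of the episode above 0.04 m).
Of insert_0, insert_1, insert_2 only 2 to 3 are there at a start; the rules pass over those that are not, and their reading is None.
At some moment in a run one of insert_0, insert_1, insert_2, lock_pin may be knocked a few centimetres aside while the robot is not near it.
Once in a run the grip may slacken for a moment while it holds something.
It also fails if it takes over 208 s, if anything falls off the work surface, if the arm or the gripper's body presses on something with over 40 N, if the wrist force passes 120 N, or if a joint passes its speed limit or range.

## Working session

There is one attempt and no reset: what is moved stays moved. The work goes in short steps, each a Python script; the robot and the scene stay as the last script left them, time stands still between calls to the robot, and variables do not carry over. Pictures are saved under pics/ and viewed, and the job is handed in when it is done.

```bash
ls; mkdir -p pics
python3 - <<'E'
from rig import *
import cv2
for n in ("scene","top"):
    im=get_image(n); cv2.imwrite(f"pics/{n}0.png",cv2.cvtColor(im,cv2.COLOR_RGB2BGR))
    c=calibration(n); print(n,c)
print(get_t(),get_opening())
E
```

```text
pics
scene {'intrinsics': array([[379.19461443,   0.        , 279.79712444],
       [  0.        , 379.19461443, 215.71992962],
       [  0.        ,   0.        ,   1.        ]]), 'dist_coeffs': array([0.01318281, 0.        , 0.        , 0.        , 0.        ]), 'camera_from_world': array([[ 0.81319655, -0.58145089, -0.02502454, -0.48609822],
       [ 0.32393524,  0.41648457,  0.84947429, -0.27216093],
       [-0.48350525, -0.69889589,  0.52703625, -0.79216876],
       [ 0.        ,  0.        ,  0.        ,  1.        ]])}
top {'intrinsics': array([[416.67188951,   0.        , 283.74075594],
       [  0.        , 416.67188951, 211.37446344],
       [  0.        ,   0.        ,   1.        ]]), 'dist_coeffs': array([-0.0024278,  0.       ,  0.       ,  0.       ,  0.       ]), 'camera_from_world': array([[ 0.0454464 , -0.99895598,  0.00464477, -0.02784627],
       [ 0.97757173,  0.04542972,  0.20564449, -0.57899826],
       [-0.2056408 , -0.00480521,  0.97861574, -1.21090651],
       [ 0.        ,  0.        ,  0.        ,  1.        ]])}
0.1 1.0005878451186396
```

View pics/top0.png

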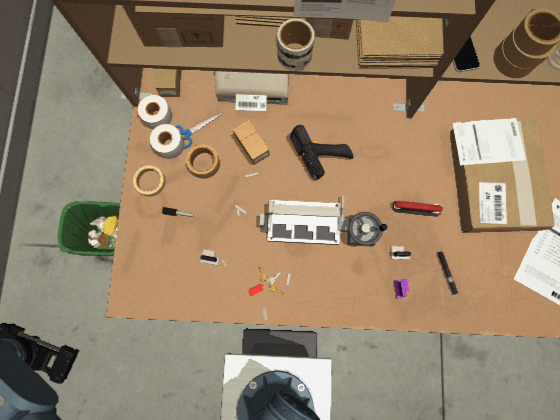

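View pics/scene0.png

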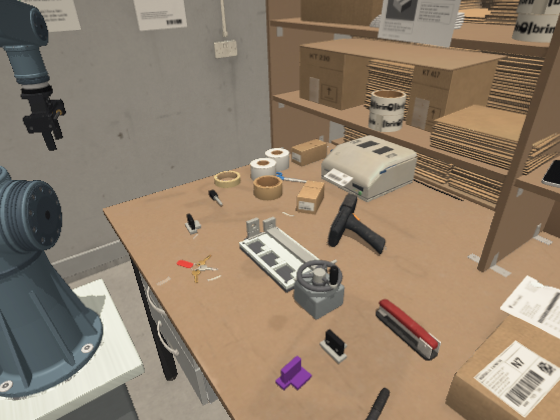

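```bash
cat > h.py <<'E'
import numpy as np, cv2
from rig import *
def proj(n,P):
    c=calibration(n);T=np.array(c['camera_from_world']);P=np.atleast_2d(P)
    p=P@T[:3,:3].T+T[:3,3]; p=p*[1,-1,-1]
    return cv2.projectPoints(p.reshape(-1,1,3),np.zeros(3),np.zeros(3),np.array(c['intrinsics']),np.array(c['dist_coeffs']))[0].reshape(-1,2)
def unproj(n,px,z):
    c=calibration(n);T=np.array(c['camera_from_world'])
    u=cv2.undistortPoints(np.array(px,float).reshape(-1,1,2),np.array(c['intrinsics']),np.array(c['dist_coeffs'])).reshape(-1,2)
    R=T[:3,:3];o=-R.T@T[:3,3]
    d=np.c_[u[:,0],-u[:,1],-np.ones(len(u))]@R
    z=np.broadcast_to(z,len(u))
    return o+d*((z-o[2])/d[:,2])[:,None]
def crop(n,name,x0,y0,w,h,s,im=None):
    im=get_image(n) if im is None else im
    c=cv2.resize(cv2.cvtColor(im,cv2.COLOR_RGB2BGR)[y0:y0+h,x0:x0+w],None,fx=s,fy=s,interpolation=cv2.INTER_CUBIC)
    for i in range(0,w,10):
        if (x0+i)%10==0 or 1:
            cv2.line(c,(i*s,0),(i*s,6),(0,0,255),1); 
            if i%20==0: cv2.putText(c,str(x0+i),(i*s,16),0,.35,(0,0,255),1)
    for i in range(0,h,10):
        cv2.line(c,(0,i*s),(6,i*s),(0,0,255),1); 
        if i%20==0: cv2.putText(c,str(y0+i),(8,i*s+4),0,.35,(0,0,255),1)
    cv2.imwrite(f'pics/{name}.png',c); return c
E
python3 - <<'E'
from h import *
im=cv2.cvtColor(cv2.imread('pics/top0.png'),cv2.COLOR_BGR2RGB)
crop('top','cass0',250,190,140,70,5,im)
a=crop('top','a',185,235,50,40,8,im);b=crop('top','b',385,235,50,40,8,im)
c=crop('top','c',155,195,50,40,8,im);d=crop('top','d',385,265,50,40,8,im)
cv2.imwrite('pics/items0.png',np.vstack([np.hstack([a[:300],b[:300]]),np.hstack([c[:300],d[:300]])]))
im=cv2.cvtColor(cv2.imread('pics/scene0.png'),cv2.COLOR_BGR2RGB)
crop('scene','s0',170,180,200,140,4,im)
E
```

```text
(no output)
```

View pics/cass0.png

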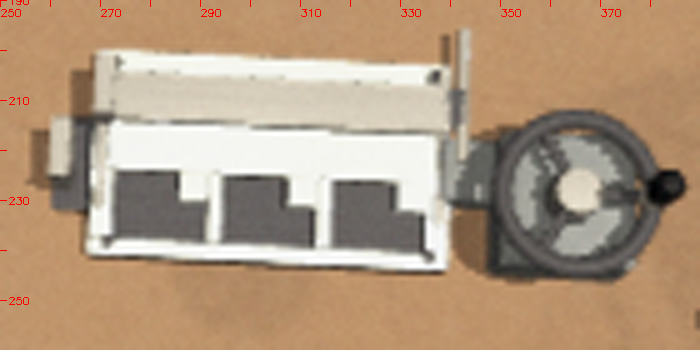

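View pics/items0.png

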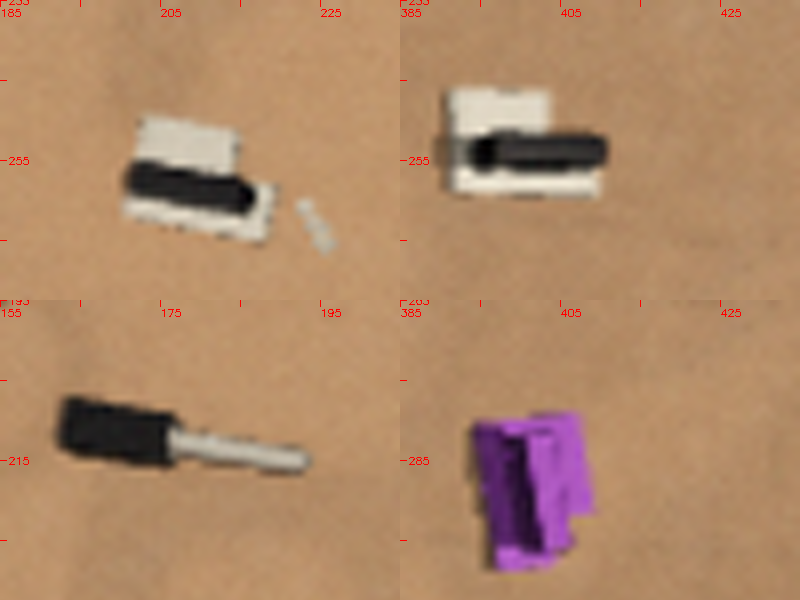

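View pics/s0.png

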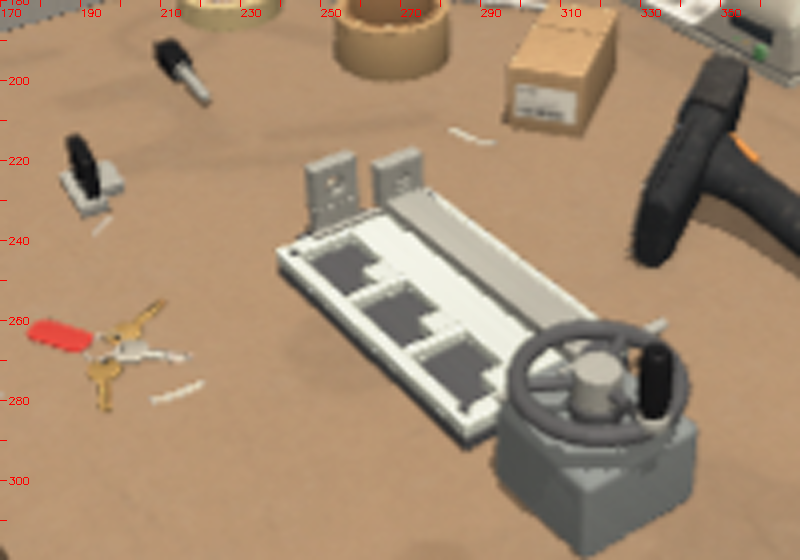

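Run:
```python
from h import *
for n in('top','scene'):
    T=np.array(calibration(n)['camera_from_world']);print(n,-T[:3,:3].T@T[:3,3])
im=cv2.cvtColor(cv2.imread('pics/top0.png'),cv2.COLOR_BGR2RGB)
crop('top','cl',250,190,60,65,12,im)
crop('top','cr',295,190,60,65,12,im)
print(unproj('top',[[269,200.4],[267.6,240.4],[338.5,243.5],[339,203]],.022))
print(unproj('top',[[365,227],[383,227]],[.1,.113]))
```

```text
top [ 0.31826606 -0.00733213  1.30420932]
scene [ 0.10043816 -0.72293491  0.63653099]
[[ 0.62095568  0.04712805  0.022     ]
 [ 0.49357188  0.04474786  0.022     ]
 [ 0.49403113 -0.17503388  0.022     ]
 [ 0.62282167 -0.17423909  0.022     ]]
[[ 0.53559236 -0.24163485  0.1       ]
 [ 0.53566248 -0.2913477   0.113     ]]
```

View pics/cl.png

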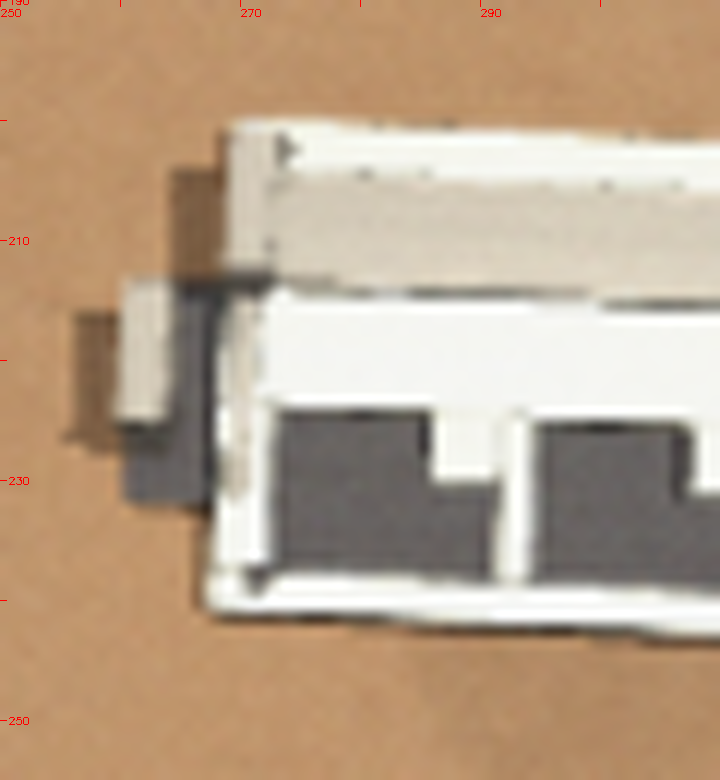

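View pics/cr.png

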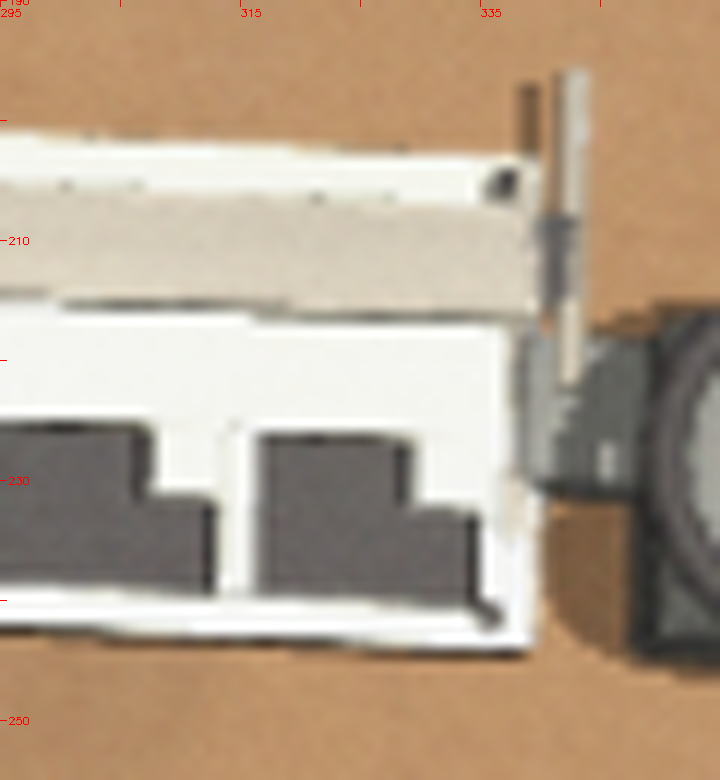

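```bash
cat >> h.py <<'E'
from scipy.optimize import least_squares
from scipy.ndimage import map_coordinates, gaussian_filter
def rz(a): return np.array([[np.cos(a),-np.sin(a),0],[np.sin(a),np.cos(a),0],[0,0,1]])
def toW(p,pose): return np.asarray(p)@rz(pose[2]).T+[pose[0],pose[1],0]
def edgefit(ims,segs,pose,rng=3.,iters=12,n=15,extra=None,verbose=True):
    """segs: fn(par)-> list of (cam,P0,P1,sign) in world; sign: +1 brighter on left normal... 0 any"""
    par=np.array(pose,float)
    g={k:gaussian_filter(cv2.cvtColor(v,cv2.COLOR_RGB2GRAY).astype(float),0.6) for k,v in ims.items()}
    def samples(par):
        out=[]
        for cam,a,b in segs(par):
            t=np.linspace(.1,.9,n)[:,None]
            q=proj(cam,np.asarray(a)*(1-t)+np.asarray(b)*t); d=q[-1]-q[0];d/=np.linalg.norm(d)
            out.append((cam,q,np.array([-d[1],d[0]])))
        return out
    for it in range(iters):
        r=rng if it<iters//2 else max(1.2,rng/2)
        S=samples(par);tg=[]
        for cam,q,nn in S:
            s=np.arange(-r,r+.01,.1)
            pts=q[:,None]+nn*s[None,:,None]
            v=map_coordinates(g[cam],[pts[...,1],pts[...,0]],order=1)
            dv=np.abs(np.gradient(v,axis=1))*np.exp(-(s/r)**2)
            k=dv.argmax(1);pk=dv[np.arange(len(k)),k]
            w=np.clip(dv-.5*pk[:,None],0,None)*(np.abs(s[None]-s[k][:,None])<.8); off=(w*s).sum(1)/(w.sum(1)+1e-9)
            tg.append((q+nn*off[:,None],pk>2.0))
        def res(p):
            o=[]
            for (cam,q,nn),(cc,t,ok) in zip(samples(p),tg):
                o.append(((t-q)@nn)*ok)
            return np.concatenate(o)
        sol=least_squares(res,par,loss='soft_l1',f_scale=.4);par=sol.x
    if verbose:
        rr=res(par).reshape(-1,n)
        print('rms px',np.sqrt((rr**2).mean()),'per seg mean',rr.mean(1).round(2))
    return par
def draw(im,cam,segl,name,x0,y0,w,h,s):
    c=cv2.resize(cv2.cvtColor(im,cv2.COLOR_RGB2BGR)[y0:y0+h,x0:x0+w],None,fx=s,fy=s,interpolation=cv2.INTER_CUBIC)
    for cc,a,b in segl:
        if cc!=cam: continue
        q=(proj(cam,np.array([a,b]))-[x0,y0]+.5)*s
        cv2.line(c,tuple(int(v) for v in q[0]),tuple(int(v) for v in q[1]),(0,0,255),1)
    cv2.imwrite(f'pics/{name}.png',c)
def ld(f): return cv2.cvtColor(cv2.imread(f),cv2.COLOR_BGR2RGB)
E
cat > cass.py <<'E'
from h import *
def nestpoly(yc):
    return [(-52,yc-30),(-52,yc+30),(-8,yc+30),(-8,yc-12),(-26,yc-12),(-26,yc-30)]
def segs(par,cams=('top','scene')):
    x,y,a,p,o=par;out=[]
    L=[]
    F=[(-62,-112),(-62,112),(68,112),(68,-112)]
    L+=[('b0',F[0],F[1]),('b2',F[2],F[3])]
    for k in(-1,0,1):
        P=nestpoly(o*1000+k*p*1000)
        for i in range(6): L.append((f'n{i}',P[i],P[(i+1)%6]))
    for cam in cams:
        for nm,u,v in L:
            if cam=='scene' and nm in('b2','n0','n5'): continue
            if cam=='top' and nm in('n0',): continue   # camera-side front wall hides; rim still edge
            A=toW(np.array([[*u,22],[*v,22]])/1000.,par[:3]);out.append((cam,A[0],A[1]))
    return out
if __name__=='__main__':
    ims={'top':ld('pics/top0.png'),'scene':ld('pics/scene0.png')}
    for cams in(('top',),('scene',),('top','scene')):
        f=lambda p:segs(p,cams)
        par=edgefit(ims,f,[.556,-.064,-.01,.066,0]);print(cams,par.round(4))
    draw(ims['top'],'top',segs(par),'ft',250,190,100,65,8)
    draw(ims['scene'],'scene',segs(par),'fs',220,200,120,100,6)
E
python3 cass.py
```

```text
Traceback (most recent call last):
  File "cass.py", line 22, in <module>
    par=edgefit(ims,f,[.556,-.064,-.01,.066,0]);print(cams,par.round(4))
  File "h.py", line 56, in edgefit
    sol=least_squares(res,par,loss='soft_l1',f_scale=.4);par=sol.x
  File "h.py", line 53, in res
    for (cam,q,nn),(cc,t,ok) in zip(samples(p),tg):
                   ^^^^^^^^^
ValueError: not enough values to unpack (expected 3, got 2)
```

```bash
sed -i 's/for (cam,q,nn),(cc,t,ok) in zip/for (cam,q,nn),(t,ok) in zip/' h.py
python3 - <<'E'
s=open('cass.py').read()
s=s.replace("""            if cam=='scene' and nm in('b2','n0','n5'): continue
            if cam=='top' and nm in('n0',): continue   # camera-side front wall hides; rim still edge
""","""            if cam=='scene' and nm not in('b0','n0','n3','n5'): continue
            if cam=='top' and nm not in('b0','b2','n0','n1'): continue
""")
open('cass.py','w').write(s)
E
python3 cass.py
```

```text
Traceback (most recent call last):
  File "cass.py", line 22, in <module>
    par=edgefit(ims,f,[.556,-.064,-.01,.066,0]);print(cams,par.round(4))
  File "h.py", line 56, in edgefit
    sol=least_squares(res,par,loss='soft_l1',f_scale=.4);par=sol.x
  File "h.py", line 53, in res
    for (cam,q,nn),(t,ok) in zip(samples(p),tg):
                                 ~~~~~~~^^^
  File "h.py", line 37, in samples
    q=proj(cam,np.asarray(a)*(1-t)+np.asarray(b)*t); d=q[-1]-q[0];d/=np.linalg.norm(d)
  File "h.py", line 4, in proj
    c=calibration(n);T=np.array(c['camera_from_world']);P=np.atleast_2d(P)
ValueError: time passes only in moves, steps and waits
```

```bash
sed -i 's/calibration(n)/cal(n)/g; s/^from rig import \*/from rig import *\nimport functools\n@functools.lru_cache\ndef cal(n): return calibration(n)/' h.py; sed -i 's/return cal(n)$/return calibration(n)/' h.py
time python3 cass.py
```

```text
rms px 0.10127100116533788 per seg mean [ 0.    0.    0.    0.02  0.01 -0.04 -0.01  0.02]
('top',) [ 0.5601  0.9971 -0.0039  0.068  -1.0623]
rms px 0.11892716477172192 per seg mean [-0.11  0.01  0.06 -0.06  0.05  0.05 -0.02  0.05 -0.02  0.  ]
('scene',) [ 0.5539 -0.0583 -0.0018  0.0679 -0.0036]
rms px 0.28363753292860877 per seg mean [ 0.25 -0.13  0.22  0.48  0.21  0.34  0.17  0.3  -0.33 -0.18  0.15  0.21
 -0.16  0.21  0.19 -0.2   0.13  0.2 ]
('top', 'scene') [ 0.555  -0.053  -0.0044  0.0679 -0.0102]
real	0m5.994s
user	0m6.407s
sys	0m0.120s
```

```bash
cat > t.py <<'E'
import h, cass
from h import *
ims={'top':ld('pics/top0.png'),'scene':ld('pics/scene0.png')}
p0=h.proj
for off in(0,-.5):
    h.proj=lambda n,P,off=off:p0(n,P)+off
    for cams in(('top',),('scene',),('top','scene')):
        f=lambda p:cass.segs([*p,.068,0],cams)
        par=edgefit(ims,f,[.556,-.064,-.01]);print(off,cams,par.round(4))
E
python3 t.py
```

```text
rms px 0.14206751245645818 per seg mean [ 0.04  0.06  0.02  0.02  0.01 -0.04 -0.01  0.02]
0 ('top',) [ 0.5558 -0.0652 -0.0044]
rms px 0.1212265337689973 per seg mean [-0.12  0.01  0.07 -0.04  0.05  0.05 -0.03  0.05 -0.04 -0.02]
0 ('scene',) [ 0.5539 -0.0619 -0.0015]
rms px 0.2820071066095262 per seg mean [ 0.25 -0.14  0.22  0.47  0.21  0.34  0.17  0.31 -0.31 -0.19  0.17  0.22
 -0.17  0.21  0.19 -0.2   0.12  0.19]
0 ('top', 'scene') [ 0.555  -0.0632 -0.0042]
rms px 0.14195811292596888 per seg mean [ 0.04  0.07  0.02  0.02  0.02 -0.04 -0.01  0.02]
-0.5 ('top',) [ 0.5543 -0.0668 -0.0045]
rms px 0.12352055950391312 per seg mean [-0.12  0.01  0.08  0.01  0.06  0.03 -0.02  0.05 -0.08 -0.05]
-0.5 ('scene',) [ 0.5538 -0.0643 -0.0013]
rms px 0.20907544601330888 per seg mean [ 0.08  0.01  0.06  0.33  0.07  0.22  0.06  0.22 -0.16 -0.03  0.17  0.19
 -0.01  0.17  0.15 -0.04  0.04  0.1 ]
-0.5 ('top', 'scene') [ 0.5541 -0.0653 -0.0033]
```

```bash
cat >> h.py <<'E'
_p0=proj
def proj(n,P): return _p0(n,P)-.5
_u0=unproj
def unproj(n,px,z): return _u0(n,np.asarray(px,float)+.5,z)
PLATE=[(-20,-28),(-20,28),(20,28),(20,-10),(2,-10),(2,-28)]
RIB=[(-12,-22),(-12,22),(0,22),(0,-22)]
def insegs(par,cams=('top','scene'),z0=0.,use={'top':('p0','p1','p2','p3','p4','p5','r0'),'scene':('p0','p3','p5','r1','r3')}):
    out=[]
    for nm,P,z in(('p',PLATE,10),('r',RIB,44)):
        for i in range(len(P)):
            for cam in cams:
                if nm+str(i) in use[cam]:
                    A=toW(np.array([[*P[i],z],[*P[(i+1)%len(P)],z]])/1000.,par[:3])+[0,0,z0];out.append((cam,A[0],A[1]))
    return out
E
cat > ins.py <<'E'
from h import *
import sys
def fit(ims,init,cams=('top','scene'),**k):
    return edgefit(ims,lambda p:insegs(p,cams,**k),init)
if __name__=='__main__':
    ims={'top':ld('pics/top0.png'),'scene':ld('pics/scene0.png')}
    for nm,px,a,ct in(('A',(209,257),-.14,(205-20,235)),('B',(400,254),0,(385,235))):
        w=unproj('top',[px],.01)[0]
        for cams in(('top',),('scene',),('top','scene')):
            par=fit(ims,[w[0],w[1],a],cams);print(nm,cams,par.round(4))
        draw(ims['top'],'top',insegs(par),'i'+nm+'t',ct[0],ct[1],50,40,8)
        q=proj('scene',[[par[0],par[1],.02]])[0].astype(int)
        draw(ims['scene'],'scene',insegs(par),'i'+nm+'s',q[0]-25,q[1]-20,50,40,8)
    cv2.imwrite('pics/inss.png',np.vstack([np.hstack([cv2.imread(f'pics/i{n}{c}.png')[:300] for c in 'ts']) for n in 'AB']))
E
python3 ins.py
```

```text
rms px 0.4041550892846913 per seg mean [ 0.22  0.08 -0.03 -0.08 -0.04  0.53 -0.28]
A ('top',) [ 0.4343  0.2209 -0.1543]
rms px 0.250262333605104 per seg mean [ 0.   -0.18  0.32  0.1   0.  ]
A ('scene',) [ 0.4442  0.223  -0.1732]
rms px 0.3975474833126107 per seg mean [ 0.18  0.19  0.06  0.02 -0.08 -0.01  0.04  0.56  0.48 -0.36  0.27  0.  ]
A ('top', 'scene') [ 0.4346  0.2209 -0.1476]
rms px 0.40547073025119534 per seg mean [ 0.27  0.13 -0.14  0.07  0.35  0.    0.06]
B ('top',) [ 0.471  -0.3673 -0.2809]
rms px 0.26263698403333036 per seg mean [ 0.   -0.04  0.31  0.11 -0.2 ]
B ('scene',) [ 0.4749 -0.3681 -0.0231]
rms px 0.341208378154925 per seg mean [ 0.2  -0.12  0.22 -0.02 -0.08 -0.08 -0.25 -0.51  0.   -0.37 -0.45  0.1 ]
B ('top', 'scene') [ 0.4754 -0.3703  0.0277]
```

View pics/inss.png

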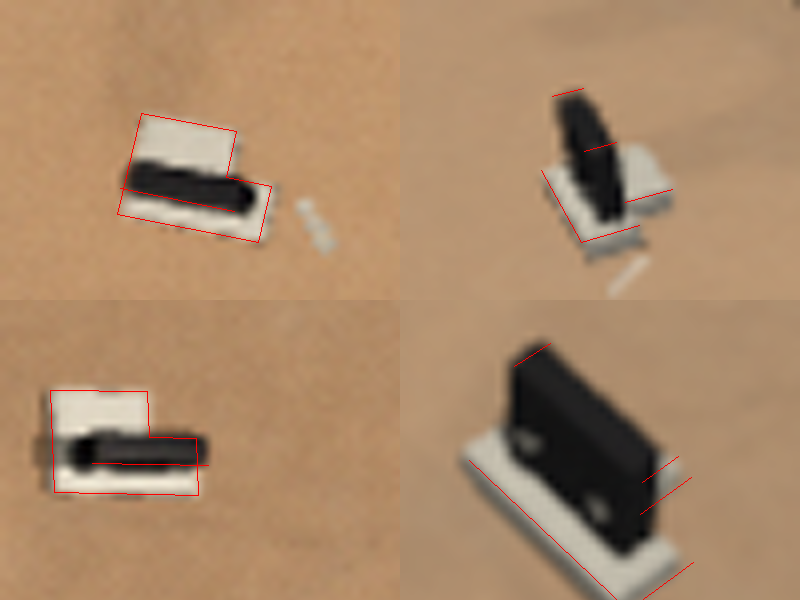

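```bash
cat >> h.py <<'E'
def down(a): return np.array([[np.cos(a),np.sin(a),0],[np.sin(a),-np.cos(a),0],[0,0,-1.]])
def ofs(pose,dx,dy,z): return toW([dx,dy,z],pose)
def bestyaw(p,a):
    q0=get_qpos();b=None
    for k in(-1,0,1):
        q=inverse_kinematics(p,down(a+k*np.pi))
        if q is not None:
            c=abs(np.asarray(q)[5])
            if b is None or c<b[0]: b=(c,a+k*np.pi)
    return b[1]
def grab(): return {n:get_image(n) for n in('top','scene')}
def save(ims,tag):
    for n in ims: cv2.imwrite(f'pics/{n}{tag}.png',cv2.cvtColor(ims[n],cv2.COLOR_RGB2BGR))
def st(m=''): print(m,'t',round(get_t(),2),'pos',np.round(get_position(),4),'F',np.round(get_ft_force(),1),'open',round(get_opening(),3))
E
python3 - <<'E'
from h import *
B=[.4754,-.3703,.015]
p=ofs(B,-.006,0,.12);a=bestyaw(p,B[2]);print(a,inverse_kinematics(p,down(a)))
move_gripper(.45)
move_pose(ofs(B,-.006,0,.2),down(a));st()
ims=grab();save(ims,'1')
E
```

```text
0.015 [-8.66349457e-01  3.78221535e-01  1.64816512e+00 -4.44089210e-16
  1.11520600e+00 -8.81349457e-01]
 t 4.31 pos [ 0.4699 -0.3698  0.2001] F [-0.1  0.2  0.2] open 0.451
```

View pics/top1.png

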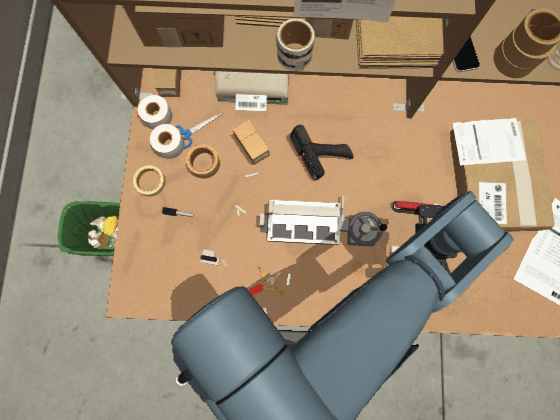

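View pics/scene1.png

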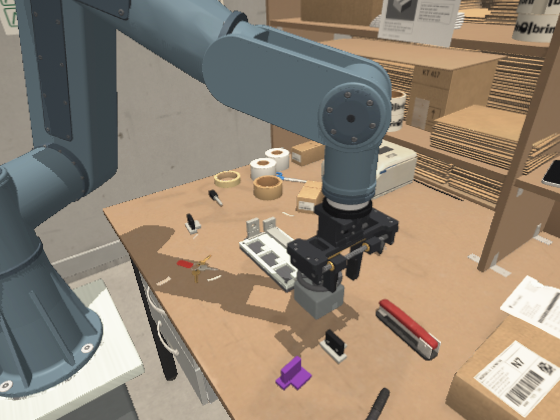

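Run:
```python
from h import *
B=[.4754,-.3703,.015]
line_to(ofs(B,-.006,0,.029),v=.15);st()
move_gripper(0,20);st('grip')
crop('scene','g1',290,290,90,80,7)
line_to(ofs(B,-.006,0,.2),v=.2);st()
```

```text
t 5.7 pos [ 0.47  -0.371  0.03 ] F [ 1.2 -0.1  1.3] open 0.451
grip t 6.22 pos [ 0.4696 -0.3706  0.0294] F [0.8 0.3 2. ] open 0.129
 t 7.28 pos [ 0.4688 -0.3697  0.1984] F [ 0.   0.8 -1.8] open 0.134
```

View pics/g1.png

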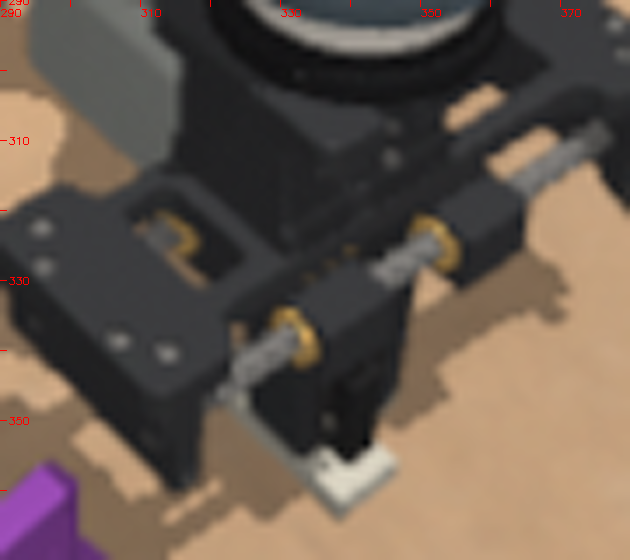

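```bash
cat > c.py <<'E'
C=[.5543,-.0657,-.003]
E
python3 - <<'E'
from h import *
from c import C
t=lambda z:ofs(C,-.036,.068,z)
a=bestyaw(t(.2),C[2])
move_pose(t(.2),down(a));st()
line_to(t(.062),v=.12);st()
ims=grab();save(ims,'2')
crop('scene','n2',200,170,110,110,6,ims['scene'])
crop('top','n2t',240,180,110,75,6,ims['top'])
E
```

```text
t 8.68 pos [0.5188 0.0015 0.2   ] F [ 0.9  0.6 -0.8] open 0.135
 t 9.98 pos [0.5192 0.0022 0.0628] F [-0.3 -0.7 -1.2] open 0.133
```

View pics/n2.png

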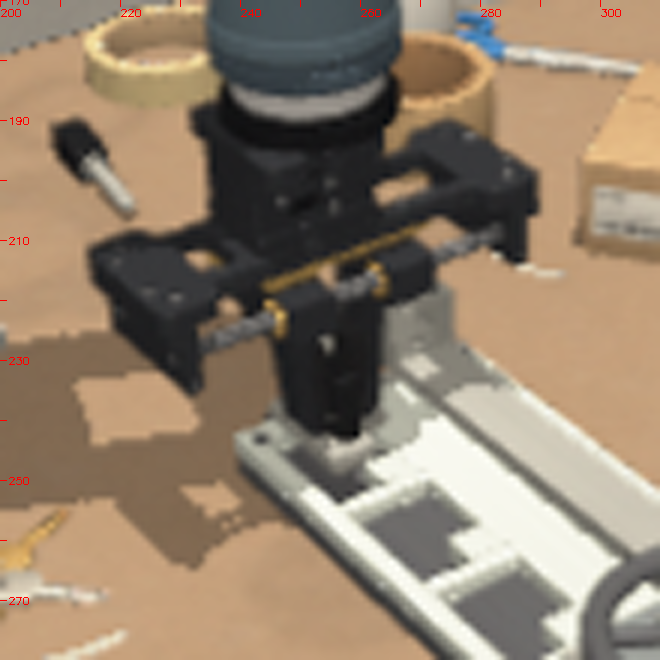

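View pics/n2t.png

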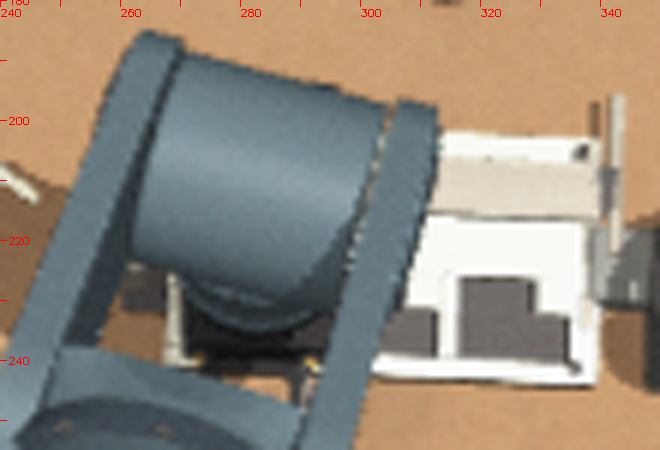

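Run:
```python
from h import *
import cass
im=ld('pics/scene2.png')
C=[.5538,-.0643,-.0013]
I=[*ofs(C,-.030,.068,0)[:2],C[2]]
s=insegs(I,('scene',),z0=.033,use={'scene':('p0','p1','p2','p3','p4','p5')})
draw(im,'scene',s+cass.segs([*C,.068,0],('scene',)),'o2',230,215,70,60,11)
```

```text
(no output)
```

View pics/o2.png

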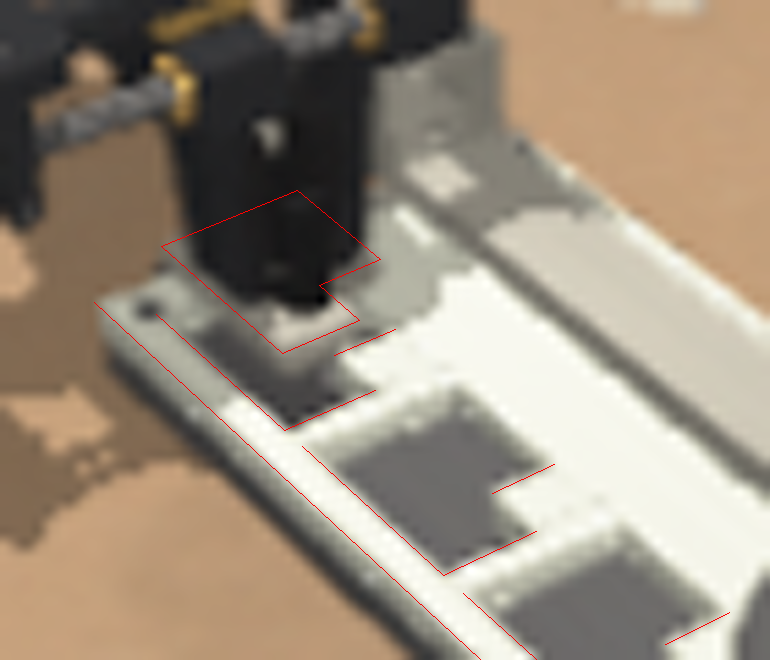

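Run:
```python
from h import *
im=ld('pics/scene2.png')
crop('scene','o3',240,230,40,34,18,im)
im=ld('pics/scene0.png')
crop('scene','o4',240,230,40,34,18,im)
import cass
for C in ([.5538,-.0643,-.0013],):
    draw(im,'scene',cass.segs([*C,.068,0],('scene',)),'o5',230,215,70,60,11)
```

```text
(no output)
```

View pics/o3.png

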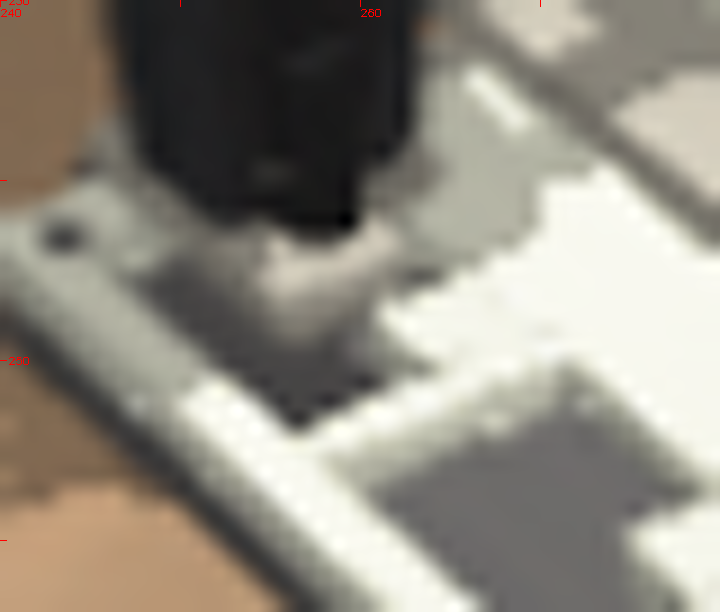

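View pics/o5.png

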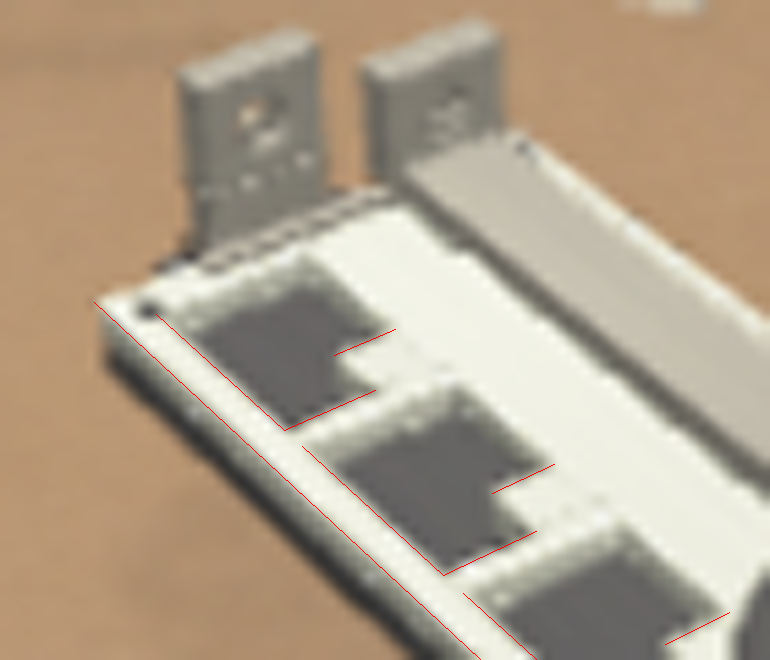

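Run:
```python
from h import *
from c import C
t=lambda z:ofs(C,-.036,.068,z)
for z in (.056,.054,.053,.052,.051,.050,.049):
    line_to(t(z),v=.03); f=get_ft_force(); st(z)
    if f[2]>8: break
crop('scene','o6',230,215,70,60,10)
```

```text
0.056 t 10.43 pos [0.5182 0.0025 0.0557] F [ 0.2  0.1 -1. ] open 0.139
0.054 t 10.68 pos [0.5184 0.0025 0.0538] F [ 0.1  0.6 -1.4] open 0.133
0.053 t 10.93 pos [0.5185 0.0024 0.053 ] F [ 0.2  0.  -1.4] open 0.133
0.052 t 11.18 pos [0.5185 0.0024 0.052 ] F [-1.  -0.2 -1. ] open 0.136
0.051 t 11.43 pos [0.5184 0.0024 0.0509] F [ 0.2 -0.8 -1.7] open 0.131
0.05 t 11.68 pos [0.5184 0.0024 0.0499] F [-0.4  0.3 -1.2] open 0.134
0.049 t 11.93 pos [0.5184 0.0024 0.0489] F [ 0.1 -0.1 -0.7] open 0.134
```

View pics/o6.png

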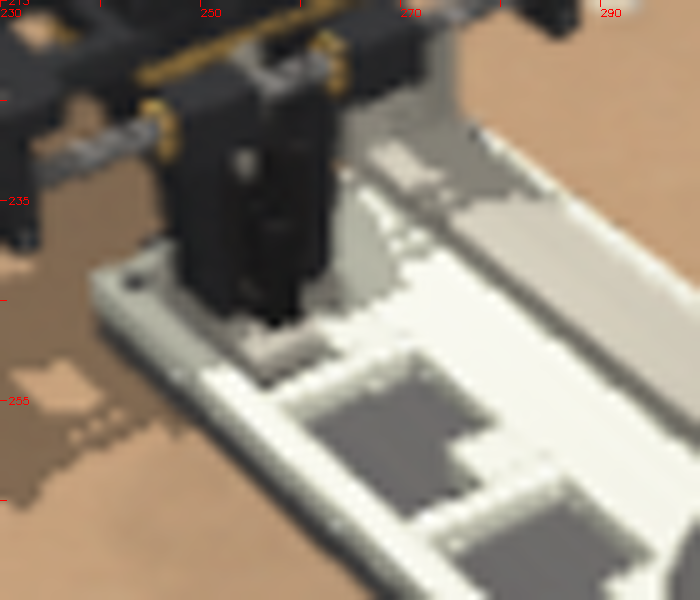

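Already ~2 mm inside the nest with no contact. Continue down.

Run:
```python
from h import *
from c import C
t=lambda z:ofs(C,-.036,.068,z)
for z in (.047,.045,.044,.043,.0425,.042,.0415,.041):
    line_to(t(z),v=.03); f=get_ft_force(); st(z)
    if f[2]>6: break
```

```text
0.047 t 12.23 pos [0.5184 0.0025 0.0468] F [-0.5  0.2 -0.7] open 0.134
0.045 t 12.48 pos [0.5184 0.0024 0.0448] F [-0.1 -0.5 -0.8] open 0.133
0.044 t 12.73 pos [0.5185 0.0024 0.0439] F [ 0.4 -0.2 -1.5] open 0.136
0.043 t 12.98 pos [0.5184 0.0024 0.0429] F [ 0.3  0.5 -1.4] open 0.13
0.0425 t 13.23 pos [0.5185 0.0024 0.0425] F [-0.2 -0.7 -1.4] open 0.131
0.042 t 13.48 pos [0.5185 0.0024 0.042 ] F [ 0.4  0.5 -1.1] open 0.142
0.0415 t 13.73 pos [0.5185 0.0024 0.0415] F [-0.4 -0.2 -1.3] open 0.136
0.041 t 13.98 pos [0.5186 0.0023 0.0414] F [-2.4 -0.7  5.5] open 0.133
```

Run:
```python
from h import *
from c import C
move_gripper(.4)
line_to(ofs(C,-.036,.068,.13),v=.2);st()
ims=grab();save(ims,'3')
import ins
w=[.4346,.2209,-.15]
A=ins.fit(ims,w,('scene',));print(A)
crop('scene','s3',170,180,120,90,6,ims['scene'])
```

```text
t 15.1 pos [0.5181 0.0025 0.1295] F [-0.1  0.  -0. ] open 0.397
rms px 0.18123756227527907 per seg mean [ 0.   -0.07  0.2   0.11  0.  ]
[ 0.44408556  0.22280123 -0.16631989]
```

View pics/s3.png

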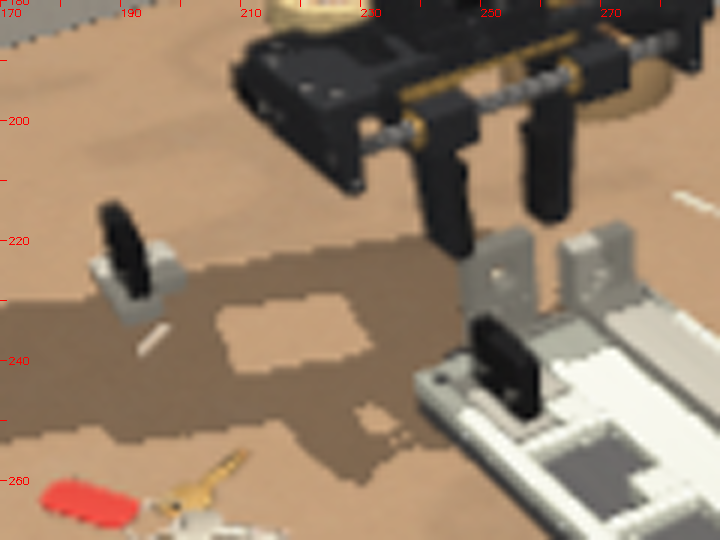

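Run:
```python
from h import *
A=[.4345,.2209,-.15]
p=ofs(A,-.006,0,.15);a=bestyaw(p,A[2])
move_gripper(.5)
move_pose(ofs(A,-.006,0,.12),down(a))
line_to(ofs(A,-.006,0,.03),v=.12);st()
crop('scene','g2a',150,180,100,80,6)
move_gripper(0,20);st('grip')
crop('scene','g2',150,180,100,80,6)
```

```text
t 17.38 pos [0.4292 0.2217 0.0305] F [-0.7 -0.2 -0.1] open 0.499
grip t 18.02 pos [0.4287 0.2219 0.0302] F [-0.6 -0.8  2.2] open 0.133
```

View pics/g2.png

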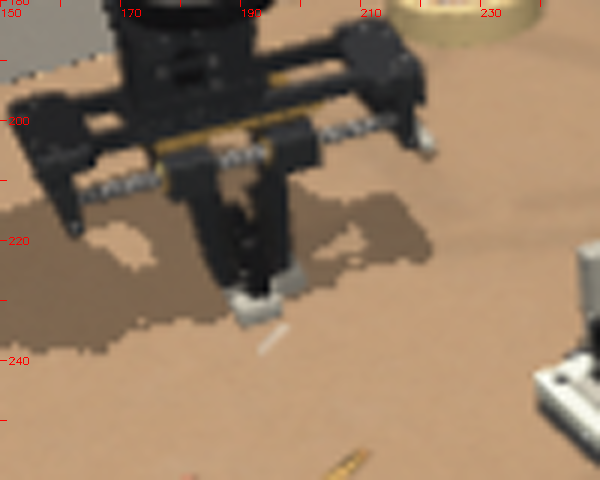

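Run:
```python
from h import *
from c import C
A=[.4345,.2209,-.15]
line_to(ofs(A,-.006,0,.2),v=.2);st()
t=lambda z:ofs(C,-.036,0,z)
a=bestyaw(t(.2),C[2])
move_pose(t(.2),down(a))
line_to(t(.065),v=.15);st()
crop('scene','p1',220,205,90,80,7)
```

```text
t 19.07 pos [0.4277 0.2216 0.1987] F [ 0.4  0.1 -2.1] open 0.132
 t 21.27 pos [ 0.5191 -0.0657  0.0659] F [-1.1  0.4 -1.1] open 0.134
```

View pics/p1.png

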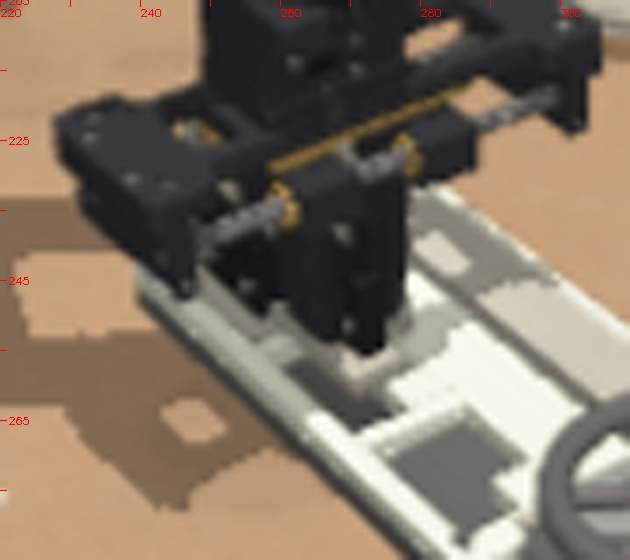

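Run:
```python
from h import *
from c import C
t=lambda z:ofs(C,-.036,0,z)
for z in (.056,.053,.0515,.050,.048,.046,.044,.043,.0425,.042,.0415,.041):
    line_to(t(z),v=.03); f=get_ft_force()
    if f[2]>6: break
st(z)
crop('scene','p2',220,205,90,80,7)
```

```text
0.0415 t 24.27 pos [ 0.5184 -0.0656  0.0422] F [-3.   0.8  7.3] open 0.136
```

View pics/p2.png

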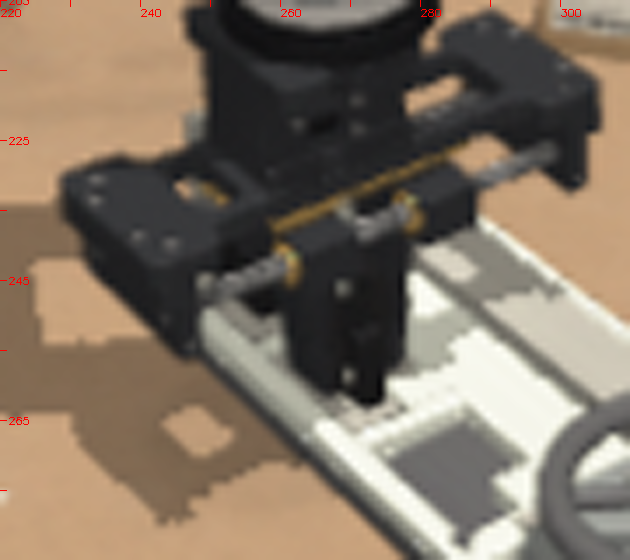

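Run:
```python
from h import *
from c import C
move_gripper(.4)
line_to(ofs(C,-.036,0,.14),v=.2)
move_pose([.25,.4,.3],down(1.0));st()
ims=grab();save(ims,'4')
crop('top','t4',245,185,150,75,5,ims['top'])
crop('scene','s4',230,200,130,130,4,ims['scene'])
```

```text
t 27.5 pos [0.2506 0.3996 0.2996] F [-0.1 -0.4 -0.2] open 0.402
```

View pics/t4.png

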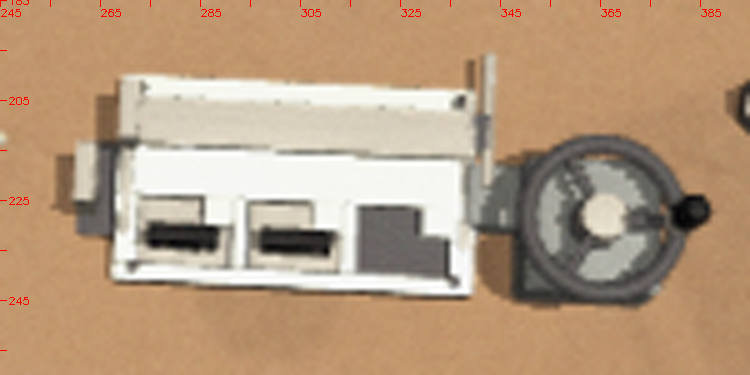

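View pics/s4.png

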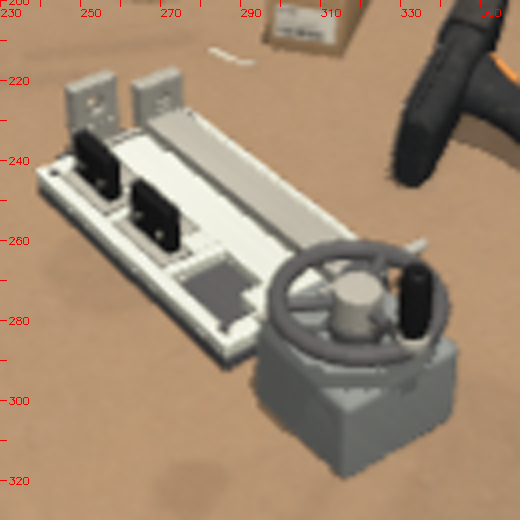

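View pics/top4.png

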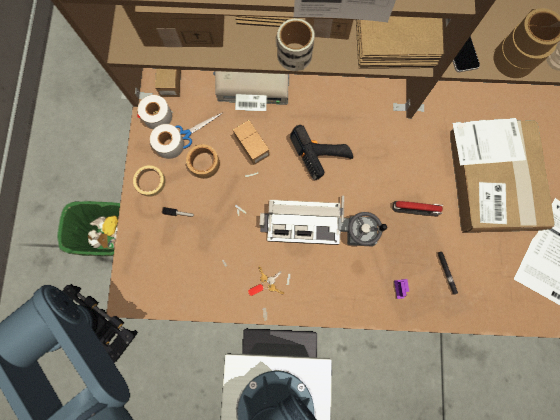

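```bash
cat > wh.py <<'E'
from h import *
im={'top':ld('pics/top4.png'),'scene':ld('pics/scene4.png')}
W=unproj('top',[[366.0,227.9]],.082)[0];H=unproj('top',[[382.9,226.7]],.13)[0]
print(W,H,np.linalg.norm((W-H)[:2]))
N=48
def segs(par,cams=('top','scene')):
    out=[]
    for cam in cams:
        for k in range(N):
            a0,a1=2*np.pi*k/N,2*np.pi*(k+1)/N
            c=lambda a:np.array([par[0]+.051*np.cos(a),par[1]+.051*np.sin(a),par[2]])
            m=np.degrees(a0)%360
            if 230<m<310: continue  # handle
            if cam=='scene' and not(90<m<260): continue
            out.append((cam,c(a0),c(a1)))
    return out
for cams in(('top',),('scene',)):
    f=lambda p:segs([p[0],p[1],.081],cams)
    p=edgefit(im,f,W[:2],rng=2.5,n=3);print(cams,p)
draw(im['top'],'top',segs([p[0],p[1],.081]),'w',340,205,50,50,10)
C=[.5543,-.0657,-.003]
for q in (W,H): print((q-[C[0],C[1],0])@rz(C[2]))
E
python3 wh.py
```

```text
[ 0.53482121 -0.24962241  0.082     ] [ 0.53203217 -0.28843699  0.13      ] 0.038914655528786944
rms px 0.3102624596744562 per seg mean [ 0.07  0.19  0.22  0.16  0.19  0.37  0.    0.    0.    0.    0.    0.15
  0.16  0.    0.    0.    0.    0.    0.    0.    0.23  0.72  0.52  0.23
  0.15  0.29  0.66  0.61  0.33 -0.03  0.12  0.23  0.35  0.35  0.33  0.36
  0.14]
('top',) [ 0.53361492 -0.24648743]
rms px 0.1500049849914742 per seg mean [ 0.37  0.25  0.11 -0.06 -0.12 -0.11 -0.03 -0.1  -0.01  0.    0.    0.
 -0.14  0.03  0.07  0.1   0.17  0.16]
('scene',) [ 0.53305954 -0.24403694]
[-0.01892694 -0.18398002  0.082     ]
[-0.02159952 -0.22280279  0.13      ]
```

View pics/w.png

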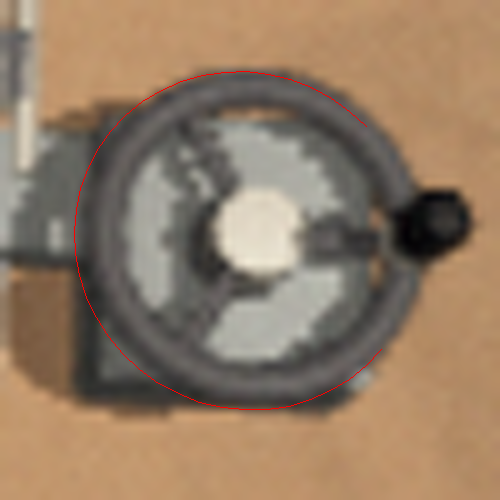

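Run:
```python
from h import *
s,t=ld('pics/scene4.png'),ld('pics/top4.png')
crop('scene','hs',315,255,40,45,14,s)
crop('top','ht',360,210,40,35,14,t)
```

```text
(no output)
```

View pics/hs.png

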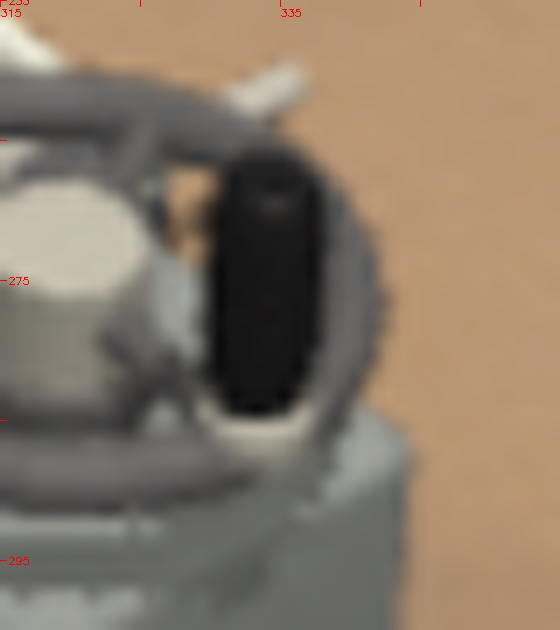

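View pics/ht.png

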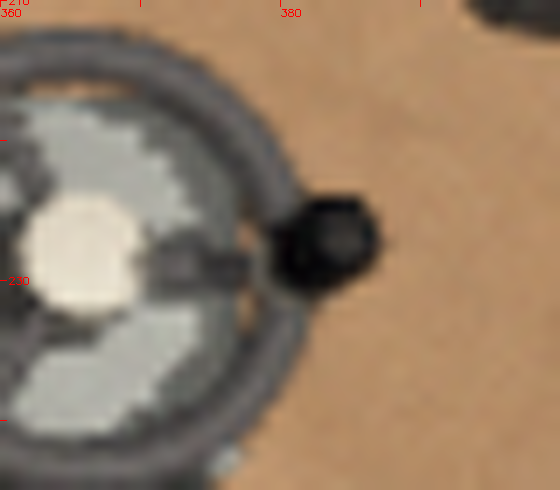

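Run:
```python
from h import *
print(unproj('top',[[383.8,226.5]],.134),unproj('scene',[[333.5,274.9]],.113),unproj('top',[[365.5,227.5]]*2,[.09,.1]))
```

```text
[[ 0.53200144 -0.29004837  0.134     ]] [[ 0.53293124 -0.28918227  0.113     ]] [[ 0.53453438 -0.24655282  0.09      ]
 [ 0.53275323 -0.24458265  0.1       ]]
```

```bash
cat > crank.py <<'E'
from h import *
AX=np.array([.533,-.2449]);R=.045
def pt(phi,z=.113,ax=AX): # phi clockwise from -y
    th=-np.pi/2-phi
    return np.array([ax[0]+R*np.cos(th),ax[1]+R*np.sin(th),z])
E
python3 - <<'E'
from crank import *
p=pt(0);a=bestyaw(p,0);print(a)
move_gripper(.5)
move_pose(pt(0,.2),down(a))
line_to(pt(0),v=.15);st()
move_gripper(0,12);st('grip')
crop('scene','h1',290,200,100,110,6)
for k in range(1,7):
    line_to(pt(np.radians(15*k)),v=.08);st(15*k)
E
```

```text
0.0
 t 31.33 pos [ 0.5336 -0.2901  0.1138] F [ 0.1 -0.   0.4] open 0.499
grip t 31.83 pos [ 0.5334 -0.2902  0.1138] F [-0.   0.4  3.8] open 0.214
15 t 32.18 pos [ 0.5211 -0.2882  0.1137] F [-1.2  1.6  6.8] open 0.206
30 t 32.48 pos [ 0.5102 -0.2832  0.1137] F [-0.2  2.7  6.2] open 0.208
45 t 32.78 pos [ 0.5012 -0.2757  0.1136] F [1.7 4.8 6.8] open 0.21
60 t 33.08 pos [ 0.4946 -0.2664  0.1137] F [2.8 4.7 4.9] open 0.207
75 t 33.38 pos [ 0.4905 -0.2558  0.1137] F [5.8 3.6 4.2] open 0.207
90 t 33.68 pos [ 0.4893 -0.2446  0.1137] F [7. 2. 3.] open 0.207
```

View pics/h1.png

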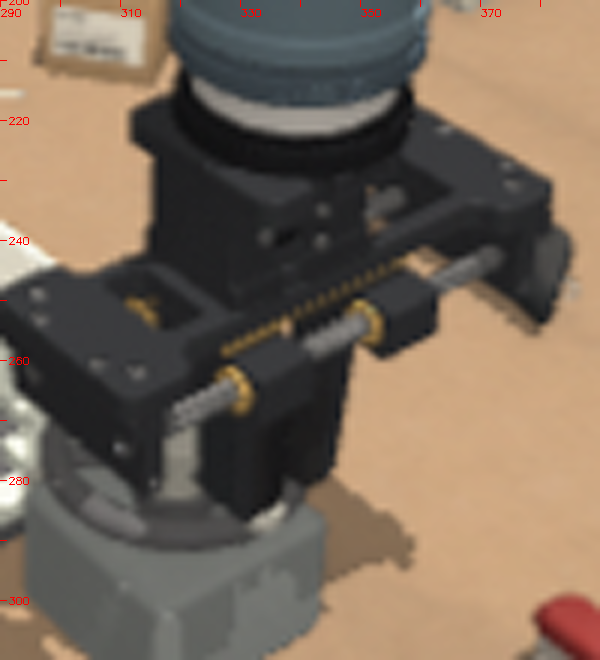

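```bash
cat >> crank.py <<'E'
def run(d0,d1,step=15,v=.1,lim=25,ax=AX):
    L=[]
    s=step if d1>d0 else -step
    for d in np.arange(d0+s,d1+s/2,s):
        line_to(pt(np.radians(d),ax=ax),v=v)
        f=get_ft_force();th=-np.pi/2-np.radians(d)
        r=np.array([np.cos(th),np.sin(th)]);tc=np.array([r[1],-r[0]]) # cw tangent
        L.append((d,f[:2]@r,f[:2]@tc,f[2],get_opening()))
        if abs(L[-1][2])>lim or np.hypot(*f[:2])>lim+8: print('LIMIT');break
    return np.array(L)
E
python3 - <<'E'
from crank import *
L=run(90,360);print(L[::2].round(2));st()
E
```

```text
[[ 1.05e+02 -6.22e+00  2.14e+00  1.70e+00  2.10e-01]
 [ 1.35e+02 -4.70e+00  1.75e+00  2.12e+00  2.10e-01]
 [ 1.65e+02 -2.27e+00  2.22e+00  6.86e+00  2.10e-01]
 [ 1.95e+02  1.10e-01  1.76e+00  6.89e+00  2.10e-01]
 [ 2.25e+02  4.10e+00  1.99e+00  5.88e+00  2.10e-01]
 [ 2.55e+02  7.50e+00  2.27e+00  1.64e+00  2.10e-01]
 [ 2.85e+02  9.91e+00  1.86e+00 -9.30e-01  2.10e-01]
 [ 3.15e+02  9.41e+00  2.93e+00  1.54e+00  2.10e-01]
 [ 3.45e+02  5.46e+00  2.86e+00  3.83e+00  2.10e-01]]
 t 38.48 pos [ 0.5314 -0.2903  0.1129] F [-1.1 -4.2  6.3] open 0.207
```

Run:
```python
from crank import *
ax=AX+[.001,0]
L=run(360,1080,ax=ax);print(L[::6].round(2));st()
ims=grab();save(ims,'5');crop('scene','s5',230,200,130,130,4,ims['scene'])
```

```text
[[ 3.750e+02  2.920e+00  2.530e+00  6.910e+00  2.100e-01]
 [ 4.650e+02 -5.680e+00  1.890e+00  8.900e-01  2.100e-01]
 [ 5.550e+02 -5.460e+00  1.780e+00  2.800e+00  2.100e-01]
 [ 6.450e+02  6.610e+00  2.900e+00 -1.030e+00  2.100e-01]
 [ 7.350e+02  5.250e+00  1.890e+00  2.490e+00  2.100e-01]
 [ 8.250e+02 -4.230e+00  2.500e+00 -1.970e+00  2.100e-01]
 [ 9.150e+02 -3.940e+00  2.180e+00 -9.100e-01  2.100e-01]
 [ 1.005e+03  3.900e-01  2.830e+00  9.300e-01  1.000e-02]]
 t 51.27 pos [ 0.534  -0.2898  0.113 ] F [0.6 0.5 0.3] open 0.006
```

View pics/s5.png

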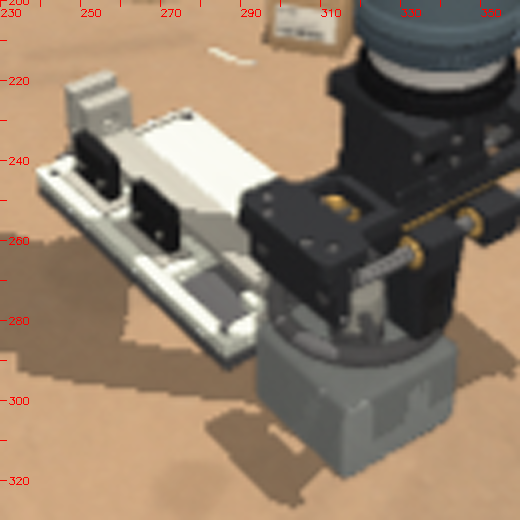

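Run:
```python
from crank import *
p=get_position();line_to([p[0],p[1],.2],v=.15)
move_pose([.30,-.33,.25],down(-.5));st()
ims=grab();save(ims,'6');crop('top','t6',330,195,70,60,10,ims['top']);crop('scene','s6',220,200,140,120,5,ims['scene'])
```

```text
t 53.07 pos [ 0.3005 -0.33    0.2497] F [-0.5 -0.4 -0.2] open 0.01
```

View pics/t6.png

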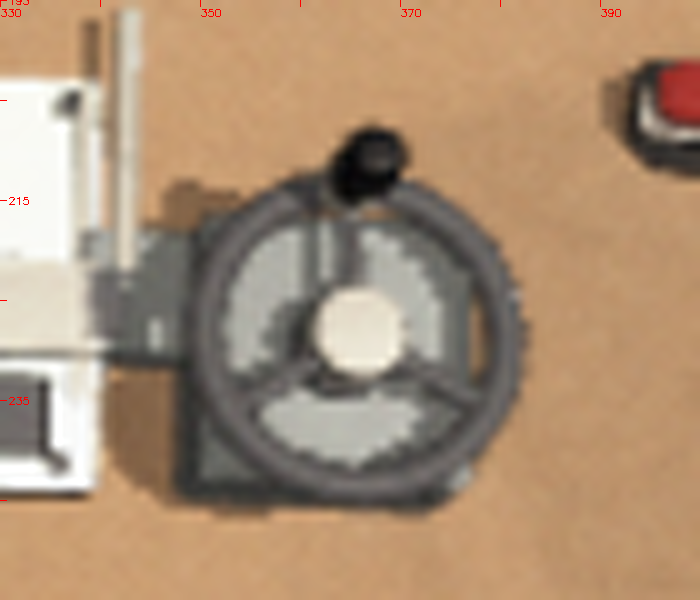

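View pics/s6.png

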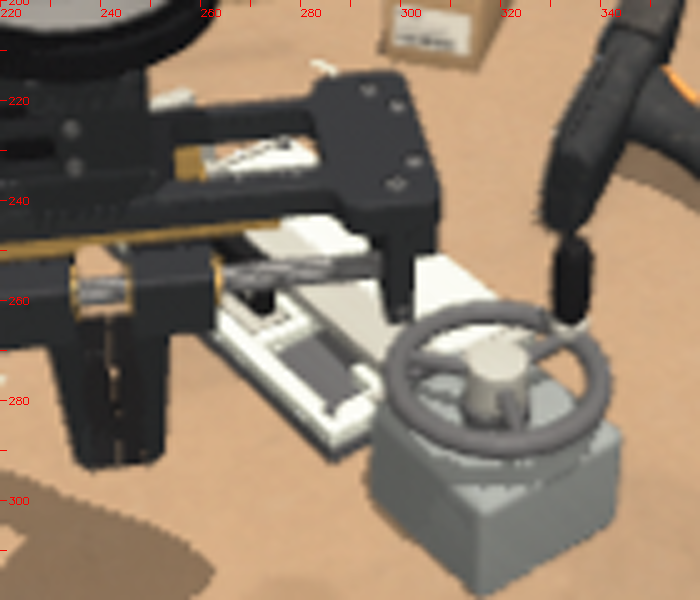

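Run:
```python
from crank import *
h=unproj('top',[[367.7,209.7]],.134)[0]
ax=AX+[.0005,0]
d=h[:2]-ax;print(h,np.linalg.norm(d)); th=np.arctan2(d[1],d[0]);phi=np.degrees(-np.pi/2-th)%360;print(phi)
open('phi.txt','w').write(str(phi+720))
a=0
move_gripper(.45)
P=lambda z:pt(np.radians(phi),z,ax=ax)
move_pose(P(.2),down(0.)); line_to(P(.16),v=.15)
ims=grab();save(ims,'7');crop('scene','s7',290,180,90,100,6,ims['scene'])
```

```text
[ 0.57888424 -0.24395619  0.134     ] 0.045394052346899375
268.8086526277157
```

View pics/s7.png

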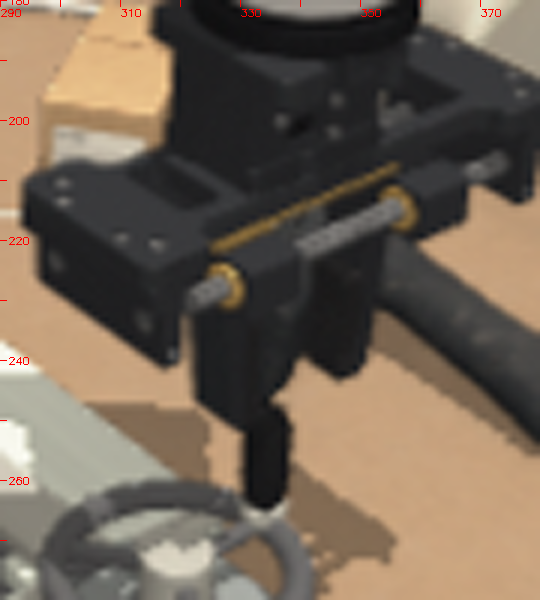

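Run:
```python
from crank import *
ph=np.radians(float(open('phi.txt').read())); ax=AX+[.0005,0]
h=pt(ph,.134,ax=ax)
print(proj('scene',[h,h-[0,0,.042],[*h[:2],.146],[h[0]-.02,h[1],.146],[h[0]+.02,h[1],.146]]),get_position(),h)
```

```text
[[335.38407625 248.34630642]
 [334.40147691 263.3602058 ]
 [335.67491936 243.90934738]
 [328.76945106 247.26468927]
 [342.42156982 240.6317586 ]] [ 0.57880729 -0.24493199  0.16151971] [ 0.57849027 -0.24396439  0.134     ]
```

Run:
```python
from crank import *
d=float(open('phi.txt').read()); ax=AX+[.001,0]
line_to(pt(np.radians(d),ax=ax),v=.12);move_gripper(0,15);st('grip')
L=run(d,1200,step=14.08,ax=ax);print(L[::3].round(2));st()
```

```text
grip t 56.53 pos [ 0.5794 -0.2442  0.1139] F [-0.7  0.2  2.8] open 0.207
[[ 1.00289e+03  5.32000e+00  2.10000e-01  2.18000e+00  1.50000e-01]
 [ 1.04513e+03  1.40000e-01  5.80000e-01  2.50000e-01 -0.00000e+00]
 [ 1.08737e+03 -1.00000e-02  1.40000e-01  7.00000e-02  1.00000e-02]
 [ 1.12961e+03  1.00000e-02 -3.60000e-01 -1.80000e-01  1.00000e-02]
 [ 1.17185e+03 -8.30000e-01  1.00000e-01  5.20000e-01  1.00000e-02]]
 t 60.41 pos [ 0.4952 -0.2221  0.113 ] F [ 0.3  0.8 -0. ] open 0.007
```

Run:
```python
from crank import *
p=get_position();line_to([p[0],p[1],.2],v=.2)
move_pose([.32,-.28,.25],down(0.5));st()
ims=grab();save(ims,'8');crop('top','t8',330,195,70,60,10,ims['top'])
```

```text
t 61.83 pos [ 0.32   -0.2797  0.2489] F [ 0.1  0.4 -0.4] open 0.003
```

View pics/t8.png

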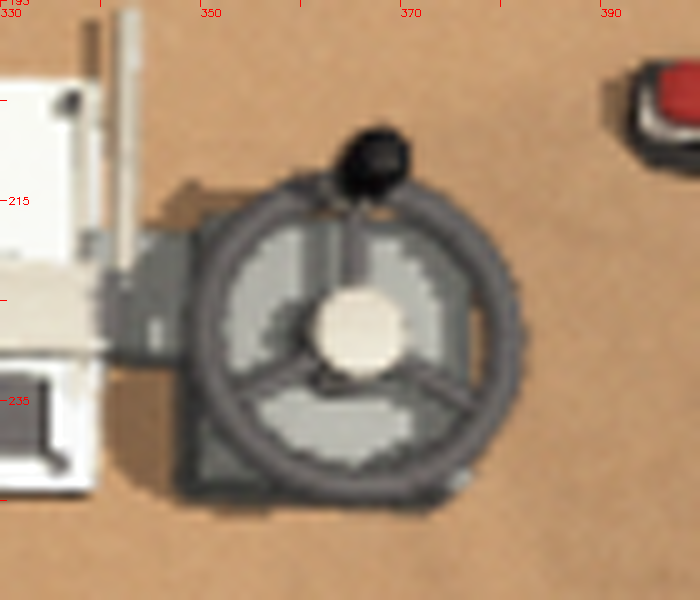

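```bash
cat >> crank.py <<'E'
def yaw(d): return np.radians(90-(d-990))
def run2(d0,d1,step=15,v=.08,lim=15,ax=AX,ym=yaw):
    L=[];n=max(1,int(round(abs(d1-d0)/step)))
    for d in np.linspace(d0,d1,n+1)[1:]:
        line_to(pt(np.radians(d),ax=ax),down(ym(d)),v=v)
        f=get_ft_force();th=-np.pi/2-np.radians(d)
        r=np.array([np.cos(th),np.sin(th)]);tc=np.array([r[1],-r[0]])
        L.append((d,f[:2]@r,f[:2]@tc,f[2],get_opening()))
        if abs(L[-1][2])>lim or np.hypot(*f[:2])>lim+8 or L[-1][4]<.17: print('LIMIT');break
    return np.array(L)
E
python3 - <<'E'
from crank import *
d=990; ax=AX+[.001,0]
move_gripper(.5)
move_pose(pt(np.radians(d),.2,ax=ax),down(yaw(d)))
line_to(pt(np.radians(d),ax=ax),v=.15);st();move_gripper(0,15);st('grip')
crop('scene','s9',290,180,90,100,6)
L=run2(d,1080,ax=ax);print(L.round(2));st()
E
```

```text
t 64.47 pos [ 0.5794 -0.2456  0.1141] F [ 0.8  0.2 -0.2] open 0.5
grip t 64.97 pos [ 0.5795 -0.242   0.114 ] F [-1.6 11.5  8.4] open 0.208
LIMIT
[[ 1.005e+03  1.500e-01 -2.975e+01  1.032e+01  3.500e-01]]
 t 65.43 pos [ 0.5799 -0.2487  0.1139] F [ 7.8 28.7 10.3] open 0.346
```

View pics/s9.png

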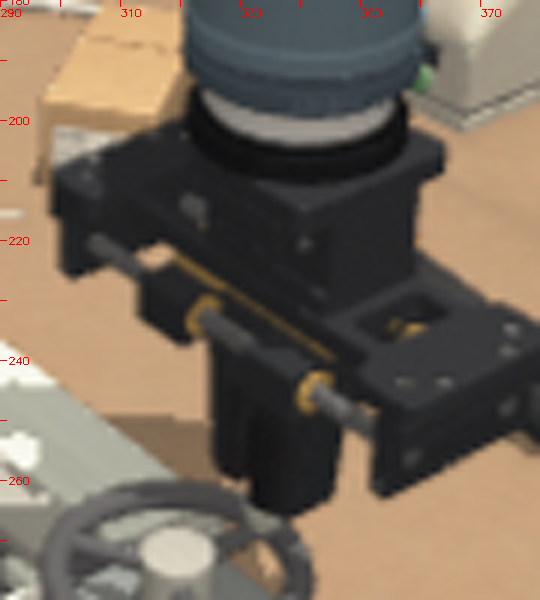

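Run:
```python
from h import *
from c import C
line=lambda w:(w-[C[0],C[1],0])@rz(C[2])
print(line(unproj('top',[[337,229.5]],.035)[0]), line(unproj('top',[[337,229.5]],.025)[0]))
# initial front edge, cass0 crop: left (100,122)->(270,214.4), right (445,132)->(339,216.4)
for px in ([280,214.2],[330,215.9]): print(line(unproj('top',[px],.035)[0]),line(unproj('top',[px],.025)[0]))
st()
im=get_image('scene');crop('scene','s10',225,200,130,110,6,im)
```

```text
[-0.01998412 -0.10383576  0.035     ] [-0.01828051 -0.10510817  0.025     ]
[0.01943224 0.07423796 0.035     ] [0.02144641 0.07436858 0.025     ]
[ 0.02172103 -0.08116301  0.035     ] [ 0.02375324 -0.08225678  0.025     ]
 t 65.43 pos [ 0.5799 -0.2487  0.1139] F [ 7.8 28.7 10.3] open 0.346
```

View pics/s10.png

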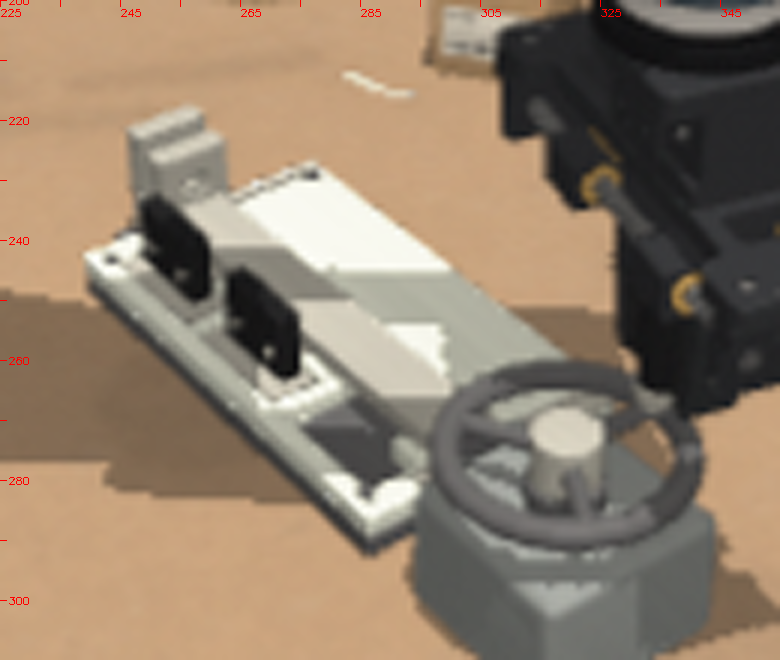

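Run:
```python
from crank import *
ax=AX+[.001,0]
hold(.3)
for d in (994,988,985,982):
    line_to(pt(np.radians(d),ax=ax),down(yaw(d)),v=.05);st(d)
```

```text
994 t 66.12 pos [ 0.5805 -0.2423  0.114 ] F [ 4.3 21.2  7.2] open 0.208
988 t 66.38 pos [ 0.5805 -0.2418  0.1141] F [4.8 8.6 3. ] open 0.207
985 t 66.63 pos [ 0.5804 -0.2412  0.1141] F [4.8 2.3 1.2] open 0.211
982 t 66.88 pos [ 0.5804 -0.2396  0.1141] F [ 5.5 -0.1  0.1] open 0.208
```

Run:
```python
from crank import *
ax=AX+[.001,-.0005]
L=run2(982,896,step=14.4,ax=ax);print(L.round(2));st()
hold(.3)
move_gripper(.5);st()
line_to(pt(np.radians(896),.2,ax=ax),v=.15)
move_pose([.32,-.28,.25],down(0.5));st()
ims=grab();save(ims,'9');crop('top','t9',250,190,140,70,5,ims['top']);crop('scene','s11',225,200,130,110,6,ims['scene'])
crop('top','pin9',155,195,50,40,10,ims['top'])
```

```text
Traceback (most recent call last):
  File "crank.py", line 20, in run2
    line_to(pt(np.radians(d),ax=ax),down(ym(d)),v=v)
    ~~~~~~~^^^^^^^^^^^^^^^^^^^^^^^^^^^^^^^^^^^^^^^^^
rig.Unreachable: the arm cannot follow that straight line within its joint ranges
```

Run:
```python
from crank import *
st();print(get_qpos())
```

```text
t 68.08 pos [ 0.5652 -0.2082  0.1141] F [11.4 11.9 -0. ] open 0.212
[-0.55272553  0.39193064  1.64309748  0.00632326  1.10255749 -3.01397508]
```

Run:
```python
from crank import *
ax=AX+[.001,-.0005]
y0=yaw(939)
L=run2(939,896,step=10.75,ax=ax+[.0,-.001],ym=lambda d:y0,lim=25);print(L.round(2));st()
hold(.3)
move_gripper(.5);st()
p=get_position();line_to([p[0],p[1],.2],v=.15)
move_pose([.32,-.28,.25],down(0.5));st()
ims=grab();save(ims,'9');crop('top','t9',250,190,140,70,5,ims['top']);crop('scene','s11',225,200,130,110,6,ims['scene'])
crop('top','pin9',155,195,50,40,10,ims['top'])
```

```text
[[9.2825e+02 1.5620e+01 4.0000e-01 3.1500e+00 2.1000e-01]
 [9.1750e+02 1.6760e+01 2.3000e-01 6.4300e+00 2.1000e-01]
 [9.0675e+02 1.5860e+01 6.0000e-02 8.4200e+00 2.0000e-01]
 [8.9600e+02 1.4180e+01 4.5000e-01 1.0400e+01 2.1000e-01]]
 t 69.11 pos [ 0.5308 -0.1986  0.1138] F [-0.5 14.2 10.4] open 0.205
 t 69.96 pos [ 0.5308 -0.2018  0.1129] F [ 0.5 -0.7 -0.5] open 0.499
 t 72.06 pos [ 0.3201 -0.2798  0.2495] F [-0.2 -0.2  0.7] open 0.497
```

View pics/t9.png

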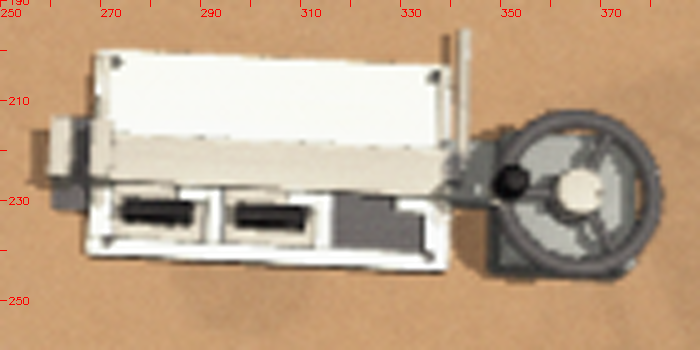

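View pics/s11.png

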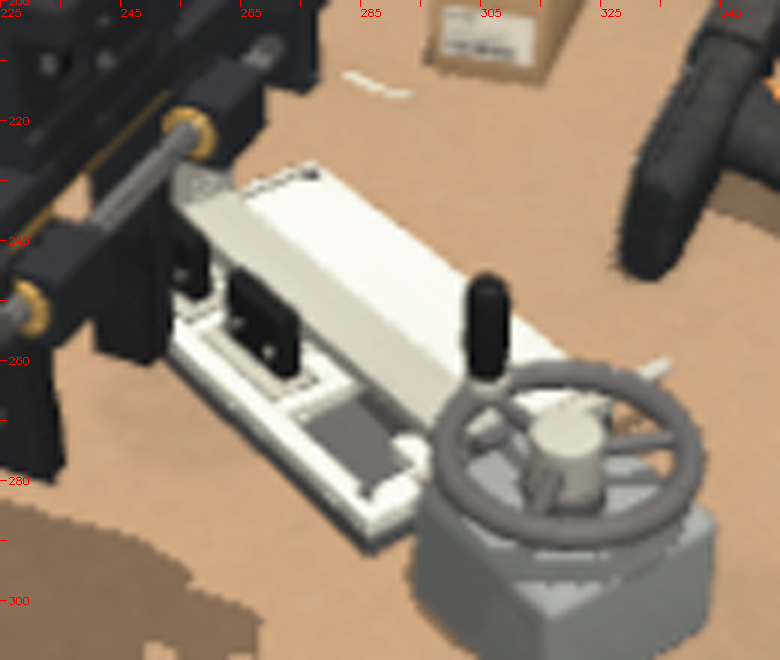

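View pics/pin9.png

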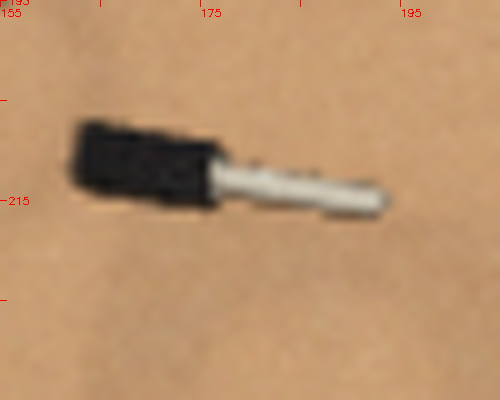

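Run:
```python
from crank import *
im=ld('pics/top9.png');crop('top','hh',340,210,40,35,14,im)
h=unproj('top',[[352.5-.5,226.0-.5]],.134)[0]
for ax in (AX,AX+[.0005,0]):
    d=h[:2]-ax;print(h,np.linalg.norm(d),np.degrees(-np.pi/2-np.arctan2(d[1],d[0]))%360)
```

```text
[ 0.53070073 -0.1993624   0.134     ] 0.045595609075910426 177.1094888288237
[ 0.53070073 -0.1993624   0.134     ] 0.04562355577343112 176.48235636394693
```

View pics/hh.png

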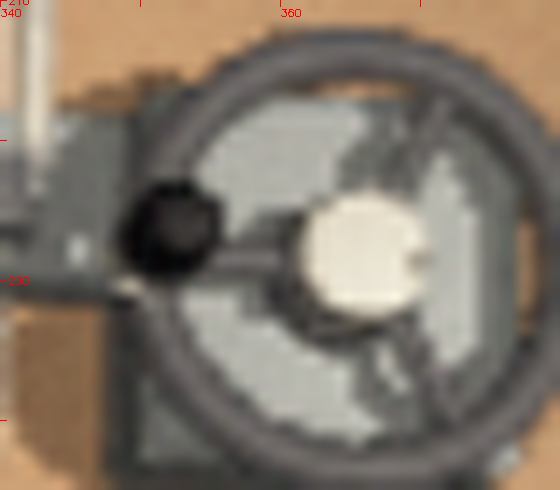

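```bash
cat > lug.py <<'E'
from h import *
from c import C
im={'top':ld('pics/top9.png'),'scene':ld('pics/scene4.png')}
def segs(p,cams):
    cx,cy=p; out=[]
    for cam in cams:
        c=lambda x,y:toW([cx+x,cy+y,.063],C)
        E={'f':(c(-.018,-.012),c(-.018,0)),'b':(c(.018,-.012),c(.018,0)),'o':(c(-.018,0),c(.018,0)),'i':(c(-.018,-.012),c(.018,-.012))}
        for k in(('f','b','o','i') if cam=='top' else ('f','b','o','i')): out.append((cam,*E[k]))
    return out
for cams in(('top',),('scene',),('top','scene')):
    p=edgefit(im,lambda p:segs(p,cams),[-.002,.133],rng=2,n=7);print(cams,p.round(4))
    if cams[0]=='top': draw(im['top'],'top',segs(p,('top',)),'lt',250,195,45,50,12)
    if cams[0]=='scene': draw(im['scene'],'scene',segs(p,('scene',)),'ls',235,205,50,45,12)
cv2.imwrite('pics/lug.png',np.hstack([cv2.imread('pics/lt.png')[:540,:400],cv2.imread('pics/ls.png')[:540,:400]]))
# pin
def ps(p,cams=('top',)):
    out=[]
    B=[(-.01,-.022),(-.01,.022),(.01,.022),(.01,-.022)]
    for cam in cams:
        for i in range(4): out.append((cam,toW([*B[i],.02],p),toW([*B[(i+1)%4],.02],p)))
        for s in(-1,1): out.append((cam,toW([s*.00475,-.022,.010],p),toW([s*.00475,-.072,.010],p)))
    return out
im={'top':ld('pics/top9.png')}
w=unproj('top',[[169.5,211.5]],.02)[0]
p=edgefit(im,ps,[w[0],w[1],-.12],rng=2.5);print('pin',p.round(4))
draw(im['top'],'top',ps(p),'lp',155,195,50,40,12)
E
python3 lug.py
```

```text
rms px 0.16159417139533455 per seg mean [ 0.15 -0.18 -0.05  0.05]
('top',) [-0.0033  0.1351]
rms px 0.062361628531557745 per seg mean [-0.  0.  0. -0.]
('scene',) [-0.0027  0.1362]
rms px 0.13973773580383722 per seg mean [ 0.09 -0.21 -0.    0.08  0.09  0.   -0.02 -0.11]
('top', 'scene') [-0.0031  0.1353]
rms px 0.27823961113598006 per seg mean [-0.3  -0.02 -0.2  -0.03 -0.31  0.22]
pin [ 0.5708  0.3589 -0.0713]
```

View pics/lug.png

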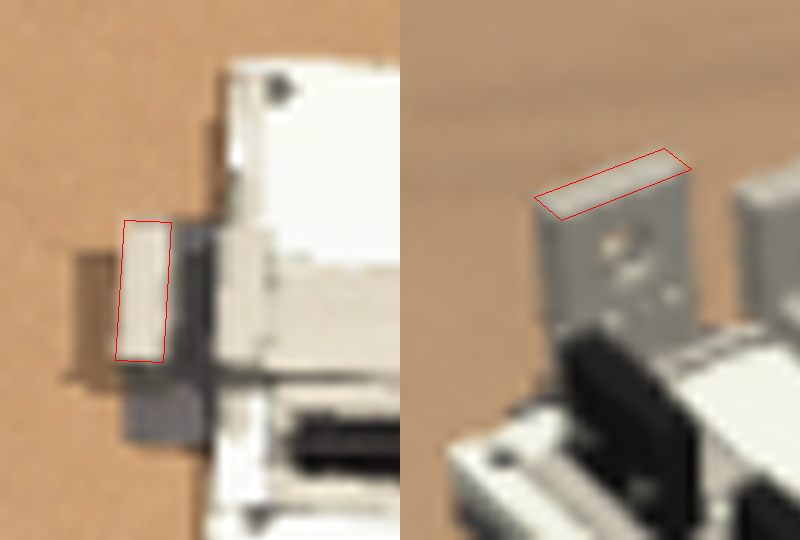

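View pics/lp.png

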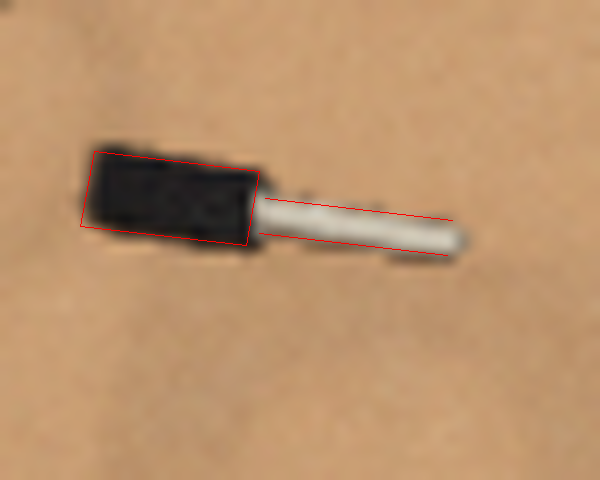

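Run:
```python
from h import *
from c import C
P=[.5708,.3589,-.078]
p=ofs(P,0,0,.1);a=bestyaw(p,P[2])
move_gripper(.5)
move_pose(ofs(P,0,0,.12),down(a))
line_to(ofs(P,0,0,.017),v=.12);st()
move_gripper(0,25);st('grip')
line_to(ofs(P,0,0,.053),v=.1);st()
t=lambda y,z=.053:ofs(C,-.0025,y,z)
b=bestyaw(t(.2243),C[2]);print(a,b)
line_to(t(.235,.053),down(b),v=.12);st()
ims=grab();save(ims,'10');crop('scene','l1',195,190,75,70,8,ims['scene']);crop('top','l1t',215,190,70,50,10,ims['top'])
```

```text
t 75.86 pos [0.5716 0.3592 0.0179] F [ 0.2  0.3 -0.6] open 0.495
grip t 76.34 pos [0.5712 0.3591 0.0176] F [-0.3  0.2  3.2] open 0.227
 t 76.85 pos [0.5713 0.3591 0.0541] F [-0.4 -0.5 -1.5] open 0.226
-0.078 -0.003
 t 78.58 pos [0.5525 0.1698 0.053 ] F [ 0.3  0.3 -0.4] open 0.228
```

View pics/l1.png

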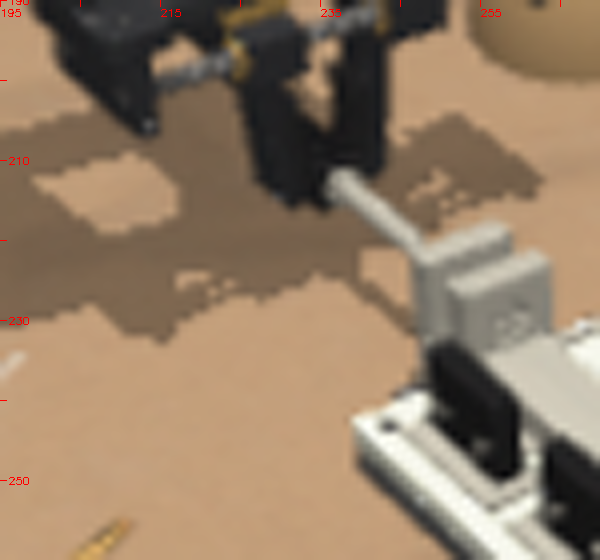

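View pics/l1t.png

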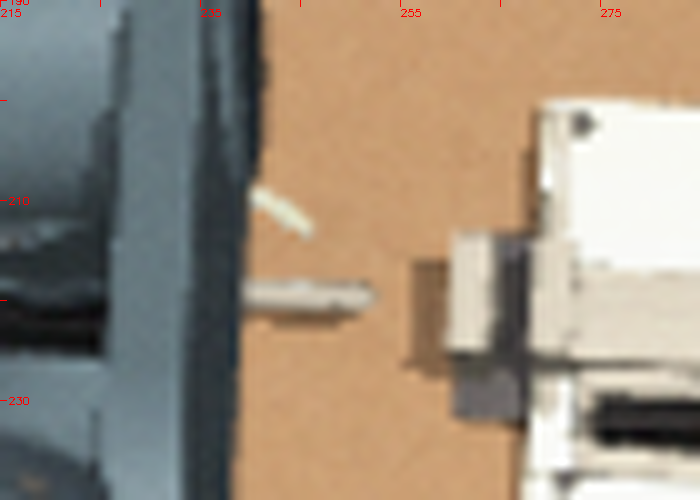

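Run:
```python
from h import *
from c import C
pts=[ofs(C,-.0025,.235-.077,.046),ofs(C,-.0025,.235-.04,.046),ofs(C,-.0025,.1353,.046)]
for n in('top','scene'): print(n,proj(n,pts).round(1))
im=ld('pics/scene10.png');crop('scene','l2',228,203,40,34,18,im)
im=ld('pics/top10.png');crop('top','l2t',235,205,50,30,15,im)
```

```text
top [[252.4 219.2]
 [240.4 218.6]
 [259.8 219.5]]
scene [[247.6 220.6]
 [241.1 215.3]
 [251.8 224. ]]
```

View pics/l2.png

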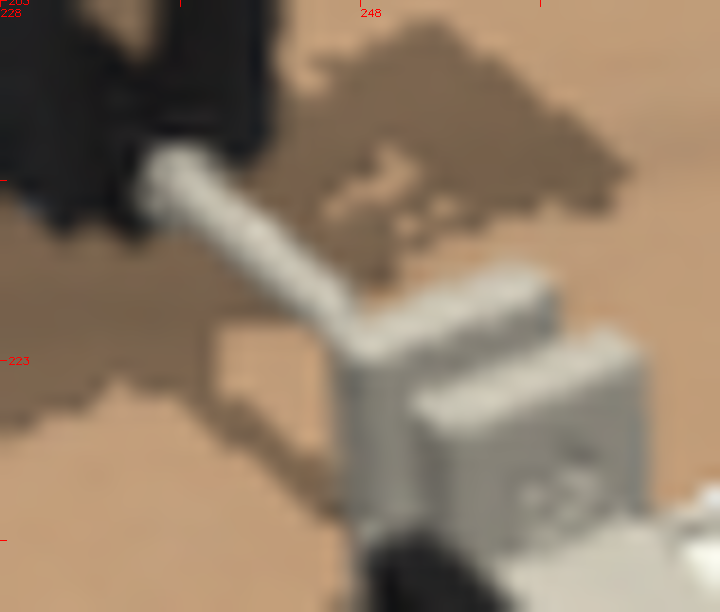

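View pics/l2t.png

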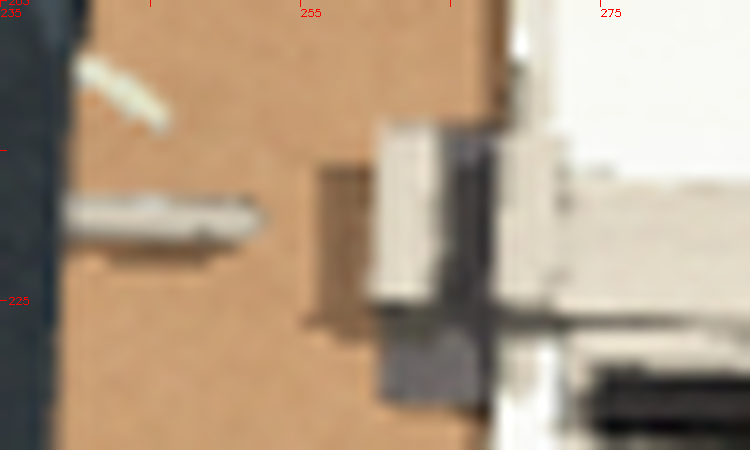

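```bash
cat > push.py <<'E'
from h import *
from c import C
def push(y0,y1,x=-.0025,z=.0536,lim=8,step=.003,v=.05):
    y=y0
    while y>y1:
        y=max(y-step,y1)
        line_to(ofs(C,x,y,z),v=v);f=get_ft_force()
        if f[1]>lim or np.hypot(f[0],f[2])>12: print('stop');break
    st(round(y,4));return y
E
python3 - <<'E'
from push import *
push(.235,.202,step=.006)
push(.202,.17)
E
```

```text
0.202 t 80.27 pos [0.5524 0.1362 0.0536] F [-0.2  0.1 -0.5] open 0.225
0.17 t 83.02 pos [0.5523 0.1042 0.0536] F [ 0.5  0.6 -0.5] open 0.226
```

Run:
```python
from push import *
y=push(.17,.152,step=.0015,lim=6)
ims=grab();save(ims,'11');crop('scene','l3',205,195,65,55,10,ims['scene']);crop('top','l3t',235,200,60,35,12,ims['top'])
```

```text
stop
0.155 t 85.52 pos [0.5523 0.0906 0.0536] F [ 0.1  7.2 -1.7] open 0.223
```

View pics/l3.png

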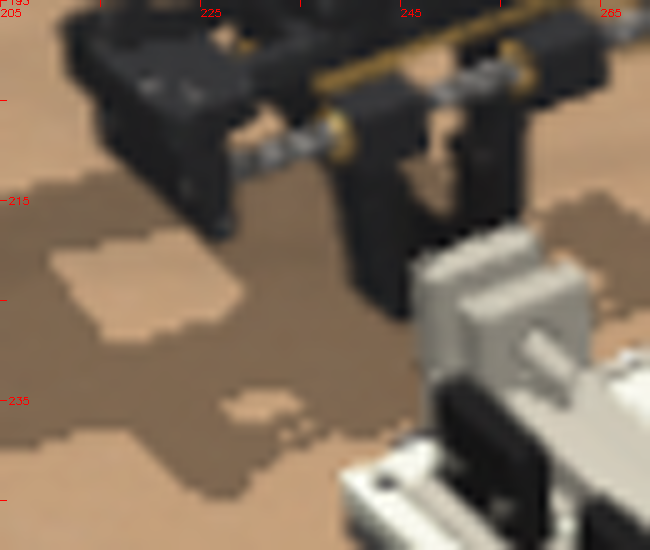

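Run:
```python
from push import *
line_to(ofs(C,-.0025,.1562,.0530),v=.05);st()
move_gripper(.45);st()
line_to(ofs(C,-.0025,.1562,.17),v=.15)
move_pose([.25,.4,.3],down(1.0));st()
hold(.3)
ims=grab();save(ims,'12');crop('scene','f1',200,195,160,110,5,ims['scene']);crop('top','f1t',240,190,150,70,5,ims['top'])
```

```text
t 85.87 pos [0.5522 0.0907 0.0529] F [-0.   2.2 -1. ] open 0.224
 t 86.35 pos [0.5523 0.0904 0.0531] F [ 0.1  0.1 -0.3] open 0.448
 t 88.94 pos [0.2507 0.3996 0.2996] F [ 1.2 -0.1 -0.1] open 0.452
```

View pics/f1.png

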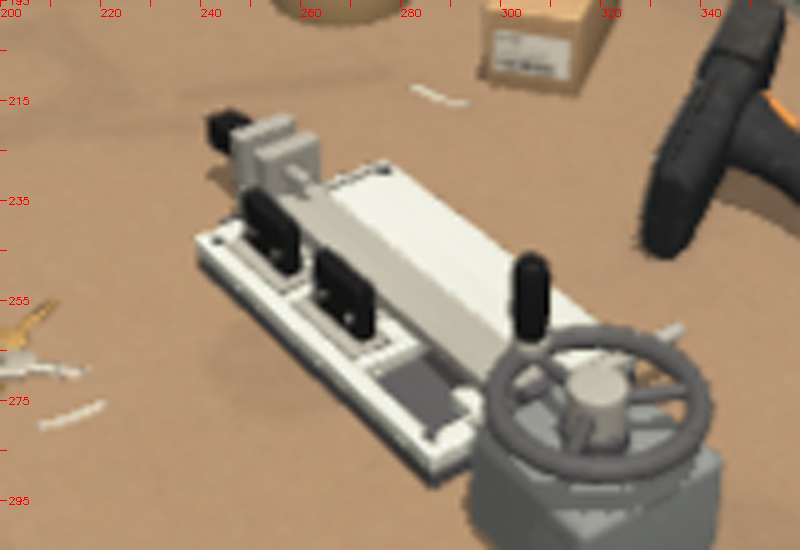

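View pics/f1t.png

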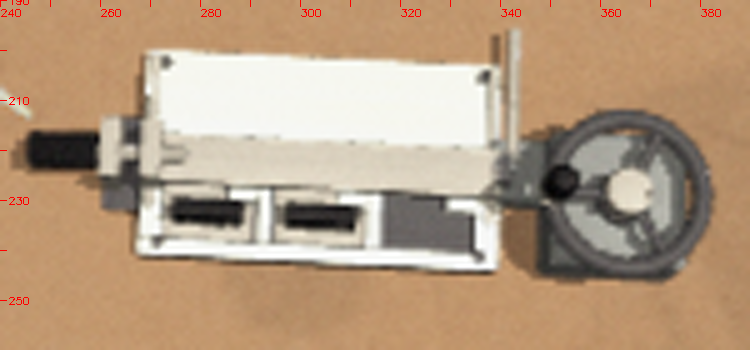

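View pics/top12.png

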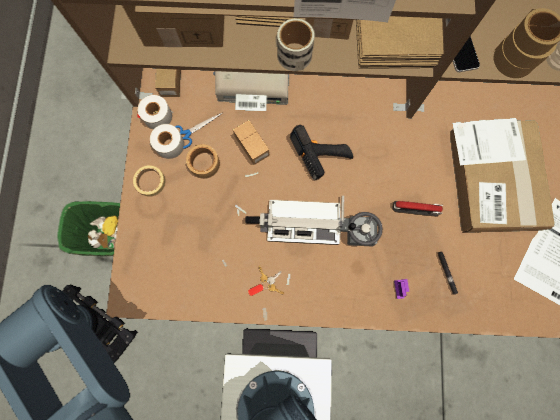

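```bash
python3 -c "
from h import *
hand_in();print(get_t())"
```

```text
the job is handed in; nothing more can be done
the job is handed in; nothing more can be done
```

I finished all the steps and handed the job in at about 89 s of the 208 s allowed; the hand-in itself gives no verdict.

- **Inserts:** Only two were on the bench, so I seated them in nests 2 and 1. Each met the nest floor at the expected height, and the last pictures show both flat. I left the purple look-alike alone.
- **Handwheel:** I cranked it clockwise to its closed stop. There it pushed back with up to 30 N, and the keeper's front edge measured about where the stop should put it. I then backed it off about 90° (roughly 93° by camera).
- **Lock pin:** I pushed it through both lugs until the grip touched the outer lug with 7 N, then eased off slightly and let go. The last pictures show the rod out past the keeper's lug and the grip at the outer lug. I didn't measure the small gap the easing off may have left.
- **Bystanders:** The carton, tape and stapler look unmoved in the last picture.

**What went wrong or disagreed:**
- The wheel was not fully open at the start; the keeper was already about 12 mm closed. The stop therefore came after about 2.75 turns rather than 3.5.
- I missed the stop at first, so the fingers slipped off the handle twice, and one regrip pressed against it.
- While backing off, one straight-line move was refused at a joint limit. I finished it with the hand at a fixed angle.
- The two cameras differed by 1–3 mm on positions, and I saw no effect on the fits.

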